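# Press the last tangram piece home and close its case

## Robot

A 6-joint arm with a two-finger parallel gripper is mounted at the origin on the work surface. World frame = base frame: x ahead of the robot, y to its left, z up, the work surface at z = 0. Lengths are in m, angles in rad, forces in N, time in s.
With the tool pointing down it reaches from about 0.35 to 1 m from the base axis. Payload 7.1 kg.
Tool frame: the origin (TCP) lies on the centre line of the jaws, within the pads' length; the fingertips stand 8 mm ahead of it and the grasp point (between the pads) lies 11 mm behind it; z points along the fingers, y is the line along which they close (so a half turn about z gives the same grasp; the last joint's range is limited). The gripper opens to 85 mm and grips with 20 to 120 N. Pads are 22 mm wide; open, the fingers measure 114 mm over their backs; the gripper's body (76 mm by 85 mm) begins 54 mm behind the grasp point. The pads swing forward as they close: fully open they stand 13 mm farther back than shut.
Start: joints at [-1.123, 0.423, 1.63, -0, 1.089, -0.019], TCP at [0.281, -0.558, 0.208] pointing down, gripper open.
Joint ranges: [-3, 3], [-0.9, 2.11], [0.09, 2.58], [-1.31, 4.45], [0.11, 2.69], [-2.54, 2.54]. Speed limits (rad/s): [2.39, 2.39, 3.01, 3.14, 3.14, 3.14].

## Interface

Orientations are given as a 3x3 rotation matrix whose columns are the frame's x, y, z axes.
In Python, from cell import r gives the robot as it stands.
- The arm moves only by the tool jog_arm, never from a script. Its argument "plan" is a list of rows, each an object of numbers: "claw": the closure, from 0 (fully open) to 1 (shut); "x", "y", "z": the shift along the tool's x, y, z in units of 0.3 m (1.0 is 0.3 m); "rx", "ry", "rz": the turn, a rotation vector about the tool's x, y, z in units of pi/4 rad (1.0 is pi/4 rad). In form: [{"claw": .., "x": .., "y": .., "z": .., "rx": .., "ry": .., "rz": ..}, ...]. A call has 1 to 8 rows; each row is the pose to reach, as a shift and turn from the pose commanded when the call began, along the tool's axes at that moment; what a row does not reach only later rows make up. A row lasts 1/12 s, in which the tool goes at most 41.7 mm and 7.16 degrees, less where a joint would pass 70% of its speed; a pose out of reach is approached as far as the arm can. A call with a number of a shift or a turn outside -1 to 1 is refused whole. A call with a gripper value outside its range is refused whole. The fingers move at their own pace and stop on an object; "force" is the grip in N (left out, the last holds). Time passes only in rows, so rows that repeat a pose let the fingers close. It gives the time, the measured TCP pose, the force, the opening and the grip force at its end, in the units of the state.
- r.get_state(): the state, without advancing time (a new reading comes with each control period).
- r.snapshot(name): name is "scene" or "side" or "wrist"; returns a dict with "image" (480x640x3 uint8, blue, green, red), "range_z" (480x640 float32, m along the optical axis (not along the pixel's ray), 0 where there is no reading), "K" (3x3 intrinsics, pixels), "T" (4x4, takes a point from camera to world coordinates). Camera axes: x right, y down, z forward; pixel columns grow to the right and rows downward; lengths in m; the calibration is good to about 2 mm. A picture is of the moment at which its call begins.
- r.close_job(): hands the job in; it is judged then, once.
Trained networks look in a picture, given as the dict that the camera call returned (one of the last four; its "shot" number tells which), for a name from the list of things; names that differ only in an ending like _2 or _b are one class to them, and where a whole thing is asked for, a point or a joint stands for the part that bears it (a point fixed in the world has none). Each returns a list of dicts, best first, with "conf" (0 to 1); they miss things now and then, are a little off and sometimes report something else, mostly with a low value. They report only what shows in the picture. A call takes as long as a camera call. They do not tell look-alikes from the thing itself.
- r.boxes_of(picture, name): "extent" ([left, top, right, bottom] in pixels, round what is visible of it).
The state is a dict: "time": time; "q": joint angles; "joint_velocities": joint speeds; "effort": joint torques, N m; "tool_pos": TCP position; "tcp_rot": TCP orientation; "force": force on the tool from outside, world axes, zero at the start; "moment": the same for the moment, N m; "grip_width": finger opening in m; "grasp_force": force on a finger pad.
Only numpy, scipy, OpenCV 4.12 (cv2) and the standard library are available. Lean on these libraries where they do the work, as an engineer would, in place of code of your own. Each camera call takes 0.05 s, during which the arm holds its last target. There are 200 camera calls.

## Task

Put the tangram set away: press the loose parallelogram piece into its empty cutout in the sloping case until it sits fully home on the cutout's floor, then gently lower the hinged lid until the case is fully closed. Leave the dish and the binder clip where they are.

Things in the scene. Friction and masses are not known exactly. Their poses are not given: they have to be found in the camera images.
- piece_center (a point): Centre of the loose plastic parallelogram, half-way up; it lies flat on a 3 mm bamboo mat. 20 mm thick, 55 g. Own x: across its two 75 mm long sides, 37.5 mm apart (the width to grip); y along them; z up. Corners (x, y in mm): (-18.75, -56.25), (-18.75, 18.75), (18.75, 56.25), (18.75, -18.75). The same after a half turn about z. Lower edges bevelled 3 mm.
- cutout (a point): Centre of the mouth of the empty cutout, level with the insert's top: x up the slope, y along the case's width, z square out of the insert. 10 mm deep, 1.6 mm wider than the piece all round. The piece goes in with its x along or against this x. Sprung pips in the long walls grip it: it takes about 10 N to press in. Home, the piece's centre is at z = 0 here and its upper 10 mm stand out of the insert.
- case: Bamboo case with a grey insert, 198 mm deep, 286 wide, 30 high, fixed on a reading stand that tilts it 25 degrees, front low towards the robot. Origin: centre of its underside; axes as cutout. Insert top at z = 26 mm, rim at 30 mm, front and back inner walls at x = -92 and 92 mm. Six seated pieces stand 10 mm out of the insert; it is clear for 36 mm beyond the empty cutout's long sides.
- lid (a joint): Lid angle, rad: 0 closed, grows as it opens, 1.57 square to the insert; it starts wide open. Bamboo panel, 204 mm from hinge to front edge, 286 mm wide, 6 mm thick with a 10 mm deep rim below, 0.28 kg. Stiff torque hinge: the lid stays at whatever angle it is left at; a push of 1 to 4 N square to it near its front edge moves it. No latch.
- lid_hinge (a point): Middle of the lid's hinge line, on the case's high far rim. Same axes as cutout: the hinge line runs along y, z is square out of the insert.
- lid_edge (a point): Middle of the lid's front (free) edge, on its outer face, which lies 16 mm out from the hinge line. Moves with the lid: own x points from this edge towards the hinge, y along the edge, z out of the outer face.
- dish: Round white ceramic dish, 104 mm across, 26 mm high, on the mat; origin at the centre of its foot. To be left alone.
- clip: Steel binder clip standing on its spine on the mat, 51 mm long, 28 mm wide, 61 mm high with its wire arms; origin at the centre of its underside. To be left alone.
There are look-alikes about, which are no part of the job. Of the things that look like the part that bears piece_center, take the one that is farthest from the robot's base at the start.

How it is judged:
By the outcome, as a careful person would: the job done as asked, in the order asked, and still so for the second after the job is handed in, with the robot touching nothing.
It also fails if it takes over 72 s, if anything falls off the work surface, if the arm or the gripper's body presses on something with over 40 N, if the wrist force passes 120 N, or if a joint passes its speed limit or range.

## Working session

There is one attempt and no reset: what is moved stays moved. The work goes in short steps, Python scripts to look and compute and a tool call to move; the robot and the scene stay as the last step left them, time stands still between calls to the robot, and variables do not carry over. Pictures are saved under pics/ and viewed, at most 11 in all, crops included, and the job is handed in when it is done.

Besides the shell and the picture viewer there is one more tool, called after "Request:" by a JSON object that holds its "op" and its "data", one argument or row to a line. jog_arm: Moves the arm, as the interface text tells. Shifts and turns lie within -1 to 1; 1 stands for 0.3 m of shift or pi/4 rad of turn. Its arguments: {"type":"object","properties":{"plan":{"type":"array","items":{"type":"object","properties":{"claw":{"type":"number"},"x":{"type":"number","minimum":-1,"maximum":1},"y":{"type":"number","minimum":-1,"maximum":1},"z":{"type":"number","minimum":-1,"maximum":1},"rx":{"type":"number","minimum":-1,"maximum":1},"ry":{"type":"number","minimum":-1,"maximum":1},"rz":{"type":"number","minimum":-1,"maximum":1}}}},"force":{"type":"number"}},"required":["plan"]}

```bash
mkdir -p pics; cat > h.py <<'E'
import numpy as np, cv2
from cell import r
def pts(s):
    z=s["range_z"];K=s["K"];v,u=np.mgrid[:480,:640]
    P=np.stack([(u-K[0,2])/K[0,0]*z,(v-K[1,2])/K[1,1]*z,z],-1)
    W=P@s["T"][:3,:3].T+s["T"][:3,3]; W[z==0]=np.nan
    return W
E
python3 - <<'E'
from h import *
st=r.get_state();print(st["time"],st["tool_pos"],np.round(st["tcp_rot"],3))
for n in("scene","side"):
    s=r.snapshot(n);cv2.imwrite(f"pics/{n}0.png",s["image"]);W=pts(s)
    np.savez(f"{n}0.npz",W=W,**{k:s[k] for k in("image","K","T")})
    for nm in("piece_center","case","lid","dish","clip"):
        for b in r.boxes_of(s,nm)[:4]:
            e=b["extent"];u,v=int((e[0]+e[2])/2),int((e[1]+e[3])/2)
            print(n,nm,round(b["conf"],2),np.round(e),np.round(W[v,u],3))
E
```

```text
0.0 [ 0.28105375 -0.55759702  0.20694544] [[ 0.893  0.45  -0.001]
 [ 0.45  -0.893  0.001]
 [ 0.    -0.002 -1.   ]]
scene piece_center 0.93 [270. 384. 326. 415.] [ 0.475 -0.367  0.024]
scene piece_center 0.87 [140. 380. 197. 406.] [ 0.238 -0.404  0.022]
scene case 0.59 [324.  48. 465. 237.] [0.556 0.236 0.072]
scene lid 0.92 [402.  48. 465. 226.] [0.631 0.087 0.268]
scene dish 0.86 [282. 281. 337. 332.] [ 0.45  -0.176  0.008]
scene clip 0.63 [376. 318. 406. 348.] [ 0.62  -0.224  0.069]
side piece_center 0.61 [348. 180. 395. 202.] [ 0.47  -0.363  0.021]
side piece_center 0.21 [ 72. 154. 282. 391.] [0.62  0.126 0.112]
side case 0.93 [ 71. 155. 281. 392.] [0.621 0.128 0.11 ]
side lid 0.81 [ 72. 153. 230. 299.] [0.638 0.141 0.248]
side dish 0.74 [315. 222. 360. 258.] [ 0.457 -0.198  0.008]
side clip 0.69 [271. 186. 293. 215.] [ 0.618 -0.205  0.033]
```

View pics/scene0.png

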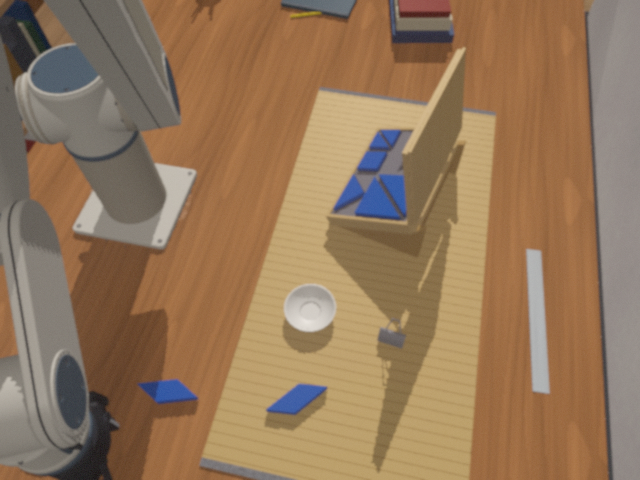

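View pics/side0.png

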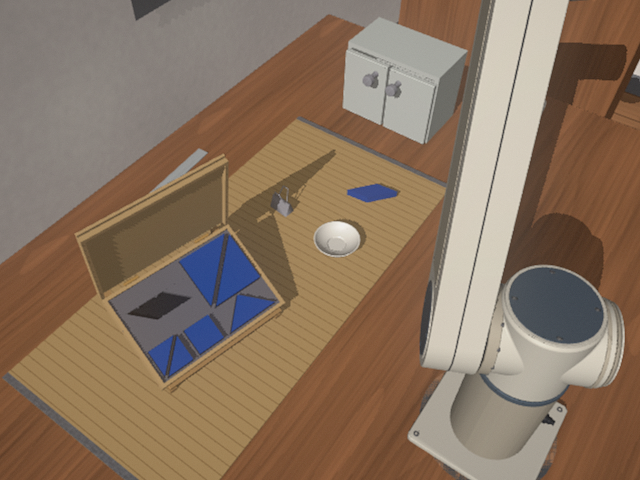

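The scene view shows the target piece on the mat at (297,399) and the look-alike on the wood at (168,391). The side view shows the dark cutout at (160,303), the open lid, the dish (337,240) and the clip (283,203).

```bash
cat >> h.py <<'E'
def ray_plane(s,uv,p0,n):
    uv=np.asarray(uv,float).reshape(-1,2)
    d=np.c_[uv,np.ones(len(uv))]@np.linalg.inv(s["K"]).T@s["T"][:3,:3].T;o=s["T"][:3,3]
    return o+d*(((p0-o)@n)/(d@n))[:,None]
def plane(P):
    for _ in range(5):
        c=P.mean(0);n=np.linalg.svd(P-c,full_matrices=False)[2][2];e=(P-c)@n
        P=P[abs(e)<max(.002,1.5*e.std())] if e.std()>.001 else P
    return c,n*np.sign(n[2]),e.std()
def quad(m):
    c=max(cv2.findContours(m.astype(np.uint8),cv2.RETR_EXTERNAL,cv2.CHAIN_APPROX_NONE)[0],key=cv2.contourArea)
    for f in np.arange(.01,.12,.005):
        a=cv2.approxPolyDP(c,f*cv2.arcLength(c,True),True)[:,0]
        if len(a)<=4: break
    return a,c[:,0]
def blue(im):
    h=cv2.cvtColor(im,cv2.COLOR_BGR2HSV);return (h[...,0]>105)&(h[...,0]<130)&(h[...,1]>140)
E
python3 - <<'E'
from h import *
for n,b in(("scene",(262,376,334,423)),("side",(340,174,403,208))):
    s=dict(np.load(n+"0.npz"));m=blue(s["image"]);k=np.zeros_like(m);k[b[1]:b[3],b[0]:b[2]]=1
    W=s["W"];m&=k.astype(bool)&(np.abs(W[...,2]-.023)<.006)
    q,_=quad(m);C=ray_plane(s,q,np.array([0,0,.023]),np.array([0,0,1.]))
    print(n,q.tolist(),np.round(C,4).tolist(),C.mean(0),"edges",np.linalg.norm(C-np.roll(C,-1,0),axis=1))
s=dict(np.load("side0.npz"));W=s["W"];im=s["image"];h=cv2.cvtColor(im,cv2.COLOR_BGR2HSV)
k=np.zeros((480,640),np.uint8);cv2.fillPoly(k,[np.array([[112,298],[180,262],[225,310],[160,370]])],1)
g=(k>0)&(h[...,1]<60)&(h[...,2]>70);c,nn,e=plane(W[g]);print("insert",c,nn,e,"tilt",np.degrees(np.arccos(nn[2])),"yaw",np.degrees(np.arctan2(-nn[1],-nn[0])))
k[:]=0;k[278:330,120:198]=1
d=(k>0)&(h[...,2]<60);q,ct=quad(d);C=ray_plane(s,q,c,nn)
print(q.tolist(),np.round(C,4).tolist(),C.mean(0),np.linalg.norm(C-np.roll(C,-1,0),axis=1))
ex=-nn.copy();ex=np.array([0,0,1.])-nn*nn[2];ex/=np.linalg.norm(ex);ey=np.cross(nn,ex)
print("ex",ex,"ey",ey);print(np.round(np.c_[(C-c)@ex,(C-c)@ey],4).tolist())
# rim corners from side image
R=ray_plane(s,[[284,303],[165,388],[103,303]],c+.004*nn,nn);print("rim pts rel",np.round(np.c_[(R-c)@ex,(R-c)@ey],4).tolist())
E
```

```text
scene [[323, 388], [298, 386], [270, 410], [294, 412]] [[0.5152, -0.3373, 0.023], [0.4694, -0.3434, 0.023], [0.4306, -0.3961, 0.023], [0.4737, -0.3904, 0.023]] [ 0.47223272 -0.36679555  0.023     ] edges [0.04617377 0.06550241 0.04346176 0.06743093]
side [[348, 192], [351, 190], [348, 190], [349, 191]] [[0.5113, -0.3261, 0.023], [0.5091, -0.3359, 0.023], [0.5149, -0.3317, 0.023], [0.5112, -0.3303, 0.023]] [ 0.51162155 -0.33100142  0.023     ] edges [0.0099866  0.0071336  0.00399614 0.00417501]Traceback (most recent call last):
  File "<stdin>", line 9, in <module>
  File "h.py", line 14, in plane
    c=P.mean(0);n=np.linalg.svd(P-c,full_matrices=False)[2][2];e=(P-c)@n
                  ~~~~~~~~~~~~~^^^^^^^^^^^^^^^^^^^^^^^^^
    u, s, vh = gufunc(a, signature=signature)
               ~~~~~~^^^^^^^^^^^^^^^^^^^^^^^^
    raise LinAlgError("SVD did not converge")
numpy.linalg.LinAlgError: SVD did not converge
```

```bash
sed -i 's/^def plane(P):/def plane(P):\n    P=P[np.isfinite(P).all(1)]/' h.py; python3 - <<'E'
from h import *
s=dict(np.load("side0.npz"));W=s["W"];im=s["image"];h=cv2.cvtColor(im,cv2.COLOR_BGR2HSV)
for n,b in(("scene",(262,376,334,423)),("side",(340,174,403,208))):
    t=dict(np.load(n+"0.npz"));m=blue(t["image"]);k=np.zeros_like(m);k[b[1]:b[3],b[0]:b[2]]=1;m&=k
    q,_=quad(m);C=ray_plane(t,q,np.array([0,0,.023]),np.array([0,0,1.]))
    print(n,q.tolist(),np.round(C,4).tolist(),C.mean(0),"edges",np.linalg.norm(C-np.roll(C,-1,0),axis=1), "z",np.nanmedian(t["W"][m][:,2]))
k=np.zeros((480,640),np.uint8);cv2.fillPoly(k,[np.array([[112,298],[180,262],[225,310],[160,370]])],1)
g=(k>0)&(h[...,1]<60)&(h[...,2]>70);c,nn,e=plane(W[g]);print("insert",c,nn,e,"tilt",np.degrees(np.arccos(nn[2])),"yaw",np.degrees(np.arctan2(-nn[1],-nn[0])))
k[:]=0;k[278:330,120:198]=1
d=(k>0)&(h[...,2]<60);q,ct=quad(d);C=ray_plane(s,q,c,nn)
print(q.tolist(),np.round(C,4).tolist(),C.mean(0),np.linalg.norm(C-np.roll(C,-1,0),axis=1))
ex=np.array([0,0,1.])-nn*nn[2];ex/=np.linalg.norm(ex);ey=np.cross(nn,ex)
print("ex",ex,"ey",ey);print(np.round(np.c_[(C-c)@ex,(C-c)@ey],4).tolist())
R=ray_plane(s,[[284,303],[165,388],[103,303]],c+.004*nn,nn);print("rim pts rel",np.round(np.c_[(R-c)@ex,(R-c)@ey],4).tolist())
E
```

```text
scene [[323, 388], [298, 386], [270, 410], [294, 412]] [[0.5152, -0.3373, 0.023], [0.4694, -0.3434, 0.023], [0.4306, -0.3961, 0.023], [0.4737, -0.3904, 0.023]] [ 0.47223272 -0.36679555  0.023     ] edges [0.04617377 0.06550241 0.04346176 0.06743093] z 0.024413736644232076
side [[348, 190], [348, 194], [365, 200]] [[0.5149, -0.3317, 0.023], [0.5077, -0.3206, 0.023], [0.4647, -0.3273, 0.023]] [ 0.49576002 -0.32654071  0.023     ] edges [0.0132661  0.0435602  0.05042809] z 0.014161391045008909
insert [0.59391723 0.1876215  0.08993568] [-0.41040758  0.09944166  0.906464  ] 0.0010999439865147045 tilt 24.978813872449273 yaw -13.620257851064618
[[189, 298], [162, 292], [128, 313], [158, 318]] [[0.5741, 0.1454, 0.0856], [0.6158, 0.1717, 0.1016], [0.6335, 0.2428, 0.1018], [0.5904, 0.2128, 0.0856]] [0.60345408 0.19318787 0.09364291] [0.05188291 0.07326186 0.05494455 0.06935618]
ex [ 0.88097224 -0.21345935  0.42228311] ey [ 2.35485751e-01  9.71877802e-01 -1.38777878e-17]
[[-0.0103, -0.0457], [0.0276, -0.0103], [0.0281, 0.063], [-0.0103, 0.0236]]
rim pts rel [[-0.1236, -0.1946], [-0.1251, 0.0852], [0.0678, 0.0898]]
```

Request:
{"op": "jog_arm", "data": {
  "plan": [
    {"x": 0.855,"y": -0.282,"rz": -0.578,"claw": 0},
    {"x": 0.855,"y": -0.282,"rz": -0.578,"claw": 0},
    {"x": 0.855,"y": -0.282,"rz": -0.578,"claw": 0},
    {"x": 0.855,"y": -0.282,"rz": -0.578,"claw": 0},
    {"x": 0.855,"y": -0.282,"rz": -0.578,"claw": 0},
    {"x": 0.855,"y": -0.282,"rz": -0.578,"claw": 0},
    {"x": 0.855,"y": -0.282,"rz": -0.578,"claw": 0},
    {"x": 0.855,"y": -0.282,"rz": -0.578,"claw": 0}
  ]
}}

```text
validation failed for argument at $.pl...
```

```bash
cat >> h.py <<'E'
def fit_quad(s,m,p0,n,ex,ey,grow=0):
    """best pose of the parallelogram outline (own top outline) from mask contour, in plane axes"""
    from scipy.optimize import least_squares
    _,c=quad(m);P=ray_plane(s,c,p0,n)-p0;P=np.c_[P@ex,P@ey]
    A=np.array([(-18.75,-56.25),(-18.75,18.75),(18.75,56.25),(18.75,-18.75)])/1e3
    def f(t):
        R=np.array([[np.cos(t[2]),-np.sin(t[2])],[np.sin(t[2]),np.cos(t[2])]]);Q=(P-t[:2])@R
        d=np.array([[cv2.pointPolygonTest((A*1e4).astype(np.float32),tuple(map(float,q*1e4)),True)/1e4] for q in Q])[:,0]
        return d-t[3]
    best=None
    for a in np.radians(np.arange(-90,90,15)):
        o=least_squares(f,[*P.mean(0),a,0],loss="soft_l1",f_scale=.001,diff_step=1e-4,x_scale=[.01,.01,.1,.01])
        if best is None or o.cost<best.cost: best=o
    return best.x,np.std(f(best.x))
E
python3 - <<'E'
from h import *
st=r.get_state();print(st["time"],st["tool_pos"],np.round(st["tcp_rot"],3).tolist(),st["grip_width"])
s=r.snapshot("wrist");cv2.imwrite("pics/w1.png",s["image"]);W=pts(s)
np.savez("w1.npz",W=W,**{k:s[k] for k in("image","K","T")})
m=blue(s["image"]);m&=np.abs(W[...,2]-.023)<.008
print(m.sum(),"z",np.nanmedian(W[m][:,2]))
x,e=fit_quad(s,m,np.array([.472,-.367,.023]),np.array([0,0,1.]),np.array([1.,0,0]),np.array([0,1.,0]))
print("centre",.472+x[0],-.367+x[1],"ang",np.degrees(x[2]),"inset",x[3],"res",e)
E
```

```text
0.6 [ 0.2812716  -0.55807255  0.20769644] [[0.893, 0.45, -0.0], [0.45, -0.893, 0.0], [0.0, -0.0, -1.0]] 0.08546932864861362
3751 z 0.02039650806800869
centre 0.2331399947474845 -0.40284690069154483 ang 107.9133539915824 inset 0.00040349117519297066 res 0.0003929055905065842
```

View pics/w1.png

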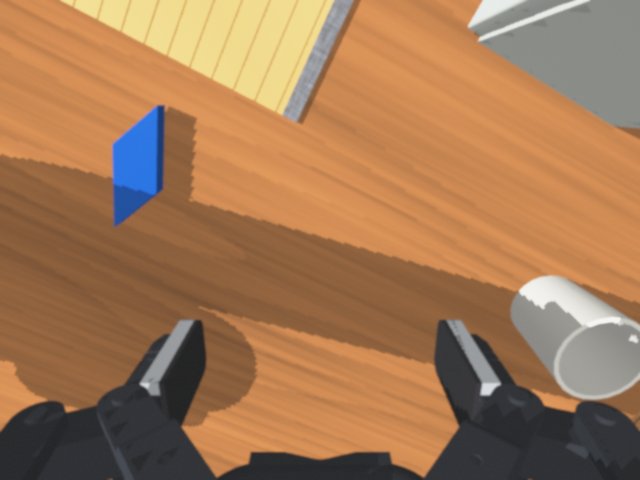

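The move was refused, so this wrist picture still shows the start: the look-alike at (138,165), mat edge on top, a cup at (580,340). I'll retry with all the fields filled in.

Request:
{"op": "jog_arm", "data": {
  "plan": [
    {"claw": 0.0,"x": 0.855,"y": -0.282,"z": 0.0,"rx": 0.0,"ry": 0.0,"rz": -0.578},
    {"claw": 0.0,"x": 0.855,"y": -0.282,"z": 0.0,"rx": 0.0,"ry": 0.0,"rz": -0.578},
    {"claw": 0.0,"x": 0.855,"y": -0.282,"z": 0.0,"rx": 0.0,"ry": 0.0,"rz": -0.578},
    {"claw": 0.0,"x": 0.855,"y": -0.282,"z": 0.0,"rx": 0.0,"ry": 0.0,"rz": -0.578},
    {"claw": 0.0,"x": 0.855,"y": -0.282,"z": 0.0,"rx": 0.0,"ry": 0.0,"rz": -0.578},
    {"claw": 0.0,"x": 0.855,"y": -0.282,"z": 0.0,"rx": 0.0,"ry": 0.0,"rz": -0.578},
    {"claw": 0.0,"x": 0.855,"y": -0.282,"z": 0.0,"rx": 0.0,"ry": 0.0,"rz": -0.578},
    {"claw": 0.0,"x": 0.855,"y": -0.282,"z": 0.0,"rx": 0.0,"ry": 0.0,"rz": -0.578}
  ]
}}

```text
time: 1.32
tool_pos: [0.4752, -0.364, 0.2079]
tcp_rot: [[0.602, 0.799, 0.001], [0.799, -0.602, 0.0], [0.001, 0.001, -1.0]]
force: [0.7, 0.1, 0.4]
grip_width: 0.0853
grasp_force: 0.0
```

```bash
python3 - <<'E'
from h import *
s=r.snapshot("wrist");cv2.imwrite("pics/w2.png",s["image"]);W=pts(s)
st=r.get_state();p=st["tool_pos"];R=np.array(st["tcp_rot"]);print(p,R.round(3).tolist())
m=blue(s["image"]);m&=np.abs(W[...,2]-.023)<.006
print(m.sum(),"z",np.nanmedian(W[m][:,2]),"mat z",np.nanmedian(W[100:300:10,100:540:10,2]))
x,e=fit_quad(s,m,np.array([.472,-.367,.023]),np.array([0,0,1.]),np.array([1.,0,0]),np.array([0,1.,0]))
c=np.array([.472+x[0],-.367+x[1],.023]);print("centre",c,"ang",np.degrees(x[2]),"inset",x[3],"res",e)
print("shift units",R.T@(c-p)/.3, "tool y ang",np.degrees(np.arctan2(R[1,1],R[0,1])))
E
```

```text
[ 0.47369865 -0.3655432   0.20779591] [[0.602, 0.798, 0.0], [0.798, -0.602, -0.0], [-0.0, 0.0, -1.0]]
3420 z 0.023472693882630985 mat z 0.0034433876690525
centre [ 0.46999398 -0.36441243  0.023     ] ang -38.02535151115017 inset 0.0009112095309808792 res 0.0003712713787624047
shift units [-0.00442069 -0.01224483  0.6159841 ] tool y ang -37.02780563092699
```

View pics/w2.png

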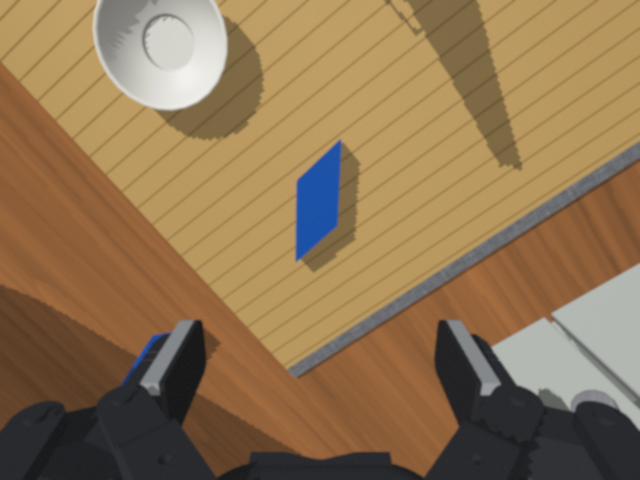

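The piece sits mid-picture (298–341, 140–261), well aligned with the jaws; the dish is clear at top left. Descending.

Request:
{"op": "jog_arm", "data": {
  "plan": [
    {"claw": 0.0,"x": 0.003,"y": -0.011,"z": 0.15,"rx": 0.0,"ry": 0.0,"rz": 0.022},
    {"claw": 0.2,"x": 0.003,"y": -0.011,"z": 0.3,"rx": 0.0,"ry": 0.0,"rz": 0.022},
    {"claw": 0.2,"x": 0.003,"y": -0.011,"z": 0.43,"rx": 0.0,"ry": 0.0,"rz": 0.022},
    {"claw": 0.2,"x": 0.003,"y": -0.011,"z": 0.54,"rx": 0.0,"ry": 0.0,"rz": 0.022},
    {"claw": 0.2,"x": 0.003,"y": -0.011,"z": 0.6,"rx": 0.0,"ry": 0.0,"rz": 0.022},
    {"claw": 0.2,"x": 0.003,"y": -0.011,"z": 0.618,"rx": 0.0,"ry": 0.0,"rz": 0.022},
    {"claw": 0.2,"x": 0.003,"y": -0.011,"z": 0.618,"rx": 0.0,"ry": 0.0,"rz": 0.022},
    {"claw": 0.2,"x": 0.003,"y": -0.011,"z": 0.618,"rx": 0.0,"ry": 0.0,"rz": 0.022}
  ],
  "force": 60
}}

```text
time: 2.03
tool_pos: [0.4703, -0.3656, 0.0232]
tcp_rot: [[0.62, 0.785, 0.001], [0.785, -0.62, -0.001], [-0.0, 0.001, -1.0]]
force: [-0.3, 0.5, 0.1]
grip_width: 0.0687
grasp_force: 0.0
```

Request:
{"op": "jog_arm", "data": {
  "plan": [
    {"claw": 1.0,"x": 0.0,"y": 0.0,"z": 0.0,"rx": 0.0,"ry": 0.0,"rz": 0.0},
    {"claw": 1.0,"x": 0.0,"y": 0.0,"z": 0.0,"rx": 0.0,"ry": 0.0,"rz": 0.0},
    {"claw": 1.0,"x": 0.0,"y": 0.0,"z": 0.0,"rx": 0.0,"ry": 0.0,"rz": 0.0},
    {"claw": 1.0,"x": 0.0,"y": 0.0,"z": 0.0,"rx": 0.0,"ry": 0.0,"rz": 0.0},
    {"claw": 1.0,"x": 0.0,"y": 0.0,"z": 0.0,"rx": 0.0,"ry": 0.0,"rz": 0.0},
    {"claw": 1.0,"x": 0.0,"y": 0.0,"z": 0.0,"rx": 0.0,"ry": 0.0,"rz": 0.0}
  ],
  "force": 60
}}

```text
time: 2.53
tool_pos: [0.4704, -0.3645, 0.0227]
tcp_rot: [[0.619, 0.786, 0.0], [0.786, -0.619, -0.0], [-0.0, 0.001, -1.0]]
force: [0.7, 0.4, -0.7]
grip_width: 0.0004
grasp_force: 0.0
```

```bash
python3 - <<'E'
from h import *
s=r.snapshot("wrist");cv2.imwrite("pics/w3.png",s["image"])
E
```

```text
(no output)
```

View pics/w3.png

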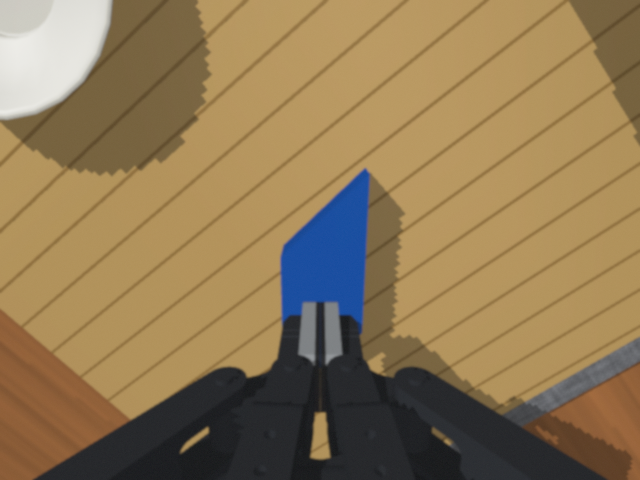

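The fingers (tips near (320,305)) closed over the top of the piece, without moving it much. I'll measure the tips' true height.

```bash
python3 - <<'E'
from h import *
s=r.snapshot("wrist");W=pts(s);st=r.get_state();print(st["tool_pos"],st["force"])
for v in (296,300,304,308,312,320,340,356,380): print(v,np.round(W[v,[308,330]],4).tolist())
m=blue(s["image"]);print("piece z",np.nanmedian(W[m][:,2]),W[260:290:10,320])
E
```

```text
[ 0.47023817 -0.36437469  0.02243352] [ 0.09213609  0.52934646 -0.16914206]
296 [[0.4643, -0.3607, 0.0235], [0.472, -0.367, 0.0231]]
300 [[0.4633, -0.362, 0.0242], [0.4707, -0.3688, 0.0228]]
304 [[0.4718, -0.3525, 0.0519], [0.4785, -0.3575, 0.0522]]
308 [[0.4722, -0.3522, 0.0557], [0.478, -0.3581, 0.054]]
312 [[0.4719, -0.3526, 0.0579], [0.4784, -0.3574, 0.0583]]
320 [[0.4721, -0.3527, 0.0638], [0.478, -0.3577, 0.0632]]
340 [[0.4725, -0.3527, 0.0766], [0.478, -0.3572, 0.0764]]
356 [[0.4719, -0.3538, 0.0835], [0.4778, -0.3571, 0.0849]]
380 [[0.4735, -0.3524, 0.0974], [0.4784, -0.3558, 0.0978]]
piece z 0.0234293030269285 [[ 0.47934029 -0.35037645  0.02296261]
 [ 0.47632435 -0.35421095  0.02277583]
 [ 0.4737979  -0.35741955  0.02451782]]
```

```bash
python3 - <<'E'
from h import *
a=r.snapshot("scene");b=r.snapshot("side")
for s in(a,b):
    p=s["K"]@(np.linalg.inv(s["T"])@np.array([.4702,-.3644,.0225,1]))[:3];print(p[:2]/p[2])
    q=s["K"]@(np.linalg.inv(s["T"])@np.array([.4702,-.3644,.051,1]))[:3];print(q[:2]/q[2])
A=cv2.resize(a["image"][340:440,240:340],(400,400));B=cv2.resize(b["image"][120:220,320:420],(400,400))
cv2.imwrite("pics/t4.png",np.hstack([A,B]))
E
```

```text
[295.64690882 397.40652054]
[294.68664949 392.96318347]
[371.24827422 190.00457231]
[372.30200023 181.3950015 ]
```

View pics/t4.png

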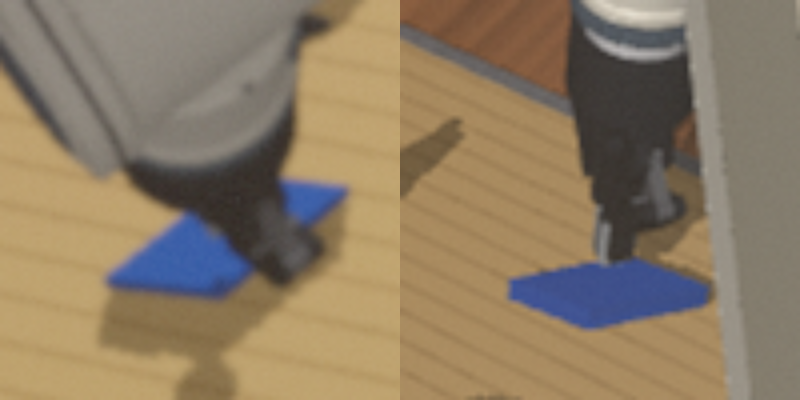

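```bash
python3 - <<'E'
from h import *
st=r.get_state();print(st["time"],st["grip_width"],st["grasp_force"],st["tool_pos"])
s=r.snapshot("side");c=r.snapshot("scene");y=np.array([.786,-.619,0]);x=np.array([.62,.786,0])
for n,S,o in(("side",s,(320,120)),("scene",c,(240,340))):
  for k in(-.0425,-.01,0,.01,.0425):
    for z in(.0145,.03,.045):
        p=np.array([.4702,-.3644,z])+k*y;q=S["K"]@(np.linalg.inv(S["T"])@np.r_[p,1])[:3];q=q[:2]/q[2]
        print(n,k,z,np.round((q-o)*4))
W=pts(s)
for v in(160,170,176,180,183,185,188): print(v,np.round(W[v,366:392:3].tolist(),3)[:, :].tolist() if v in(176,183) else "")
E
```

```text
2.7333 -0.00015461629898570091 0.0 [ 0.4701907  -0.36437561  0.02230106]
side -0.0425 0.0145 [229. 339.]
side -0.0425 0.03 [231. 321.]
side -0.0425 0.045 [234. 303.]
side -0.01 0.0145 [210. 301.]
side -0.01 0.03 [212. 283.]
side -0.01 0.045 [214. 265.]
side 0 0.0145 [204. 289.]
side 0 0.03 [206. 271.]
side 0 0.045 [208. 253.]
side 0.01 0.0145 [198. 278.]
side 0.01 0.03 [200. 260.]
side 0.01 0.045 [202. 241.]
side 0.0425 0.0145 [180. 241.]
side 0.0425 0.03 [182. 223.]
side 0.0425 0.045 [184. 205.]
scene -0.0425 0.0145 [168. 164.]
scene -0.0425 0.03 [165. 154.]
scene -0.0425 0.045 [162. 143.]
scene -0.01 0.0145 [210. 218.]
scene -0.01 0.03 [208. 208.]
scene -0.01 0.045 [206. 198.]
scene 0 0.0145 [224. 234.]
scene 0 0.03 [222. 225.]
scene 0 0.045 [220. 216.]
scene 0.01 0.0145 [237. 251.]
scene 0.01 0.03 [235. 242.]
scene 0.01 0.045 [233. 233.]
scene 0.0425 0.0145 [281. 308.]
scene 0.0425 0.03 [280. 299.]
scene 0.0425 0.045 [279. 291.]
160 
170 
176 [[0.514, -0.414, 0.005], [0.478, -0.359, 0.068], [0.467, -0.353, 0.08], [0.451, -0.337, 0.101], [0.44, -0.329, 0.113], [0.432, -0.326, 0.12], [0.435, -0.348, 0.101], [0.473, -0.446, 0.003], [0.467, -0.451, 0.002]]
180 
183 [[0.502, -0.394, 0.004], [0.475, -0.358, 0.048], [0.466, -0.355, 0.056], [0.461, -0.362, 0.053], [0.455, -0.365, 0.054], [0.473, -0.418, 0.001], [0.465, -0.418, 0.006], [0.46, -0.425, 0.003], [0.456, -0.433, -0.001]]
185 
188
```

Shut tips measure well above the stated height (about z 0.035–0.05 with TCP at 0.022). I'll probe gently for the contact with the piece's top.

Request:
{"op": "jog_arm", "data": {
  "plan": [
    {"claw": 1.0,"x": 0.0,"y": 0.0,"z": 0.007,"rx": 0.0,"ry": 0.0,"rz": 0.0},
    {"claw": 1.0,"x": 0.0,"y": 0.0,"z": 0.013,"rx": 0.0,"ry": 0.0,"rz": 0.0},
    {"claw": 1.0,"x": 0.0,"y": 0.0,"z": 0.013,"rx": 0.0,"ry": 0.0,"rz": 0.0}
  ]
}}

```text
time: 3.08
tool_pos: [0.4699, -0.3642, 0.0179]
tcp_rot: [[0.619, 0.785, -0.001], [0.785, -0.619, 0.001], [0.0, -0.001, -1.0]]
force: [-0.3, -0.5, -0.3]
grip_width: 0.0004
grasp_force: 0.0
```

```bash
python3 - <<'E'
from h import *
s=r.snapshot("wrist");W=pts(s);im=s["image"]
g=cv2.cvtColor(im,cv2.COLOR_BGR2HSV)
print("K",s["K"].tolist());print("cam",s["T"].round(4).tolist())
for v in range(292,312,2): print(v,im[v,330].tolist(),np.round(W[v,330],4))
st=r.get_state();print(st["tool_pos"],st["force"])
E
```

```text
K [[405.3687305267922, 0.0, 319.8398044010172], [0.0, 405.3687305267922, 239.2330052696655], [0.0, 0.0, 1.0]]
cam [[0.7858, -0.5846, -0.2019, 0.5204], [-0.6185, -0.7429, -0.256, -0.2975], [-0.0003, 0.326, -0.9454, 0.1846], [0.0, 0.0, 0.0, 1.0]]
292 [161, 79, 27] [ 0.4747 -0.3626  0.0249]
294 [160, 79, 26] [ 0.4738 -0.3638  0.0239]
296 [161, 79, 26] [ 0.4731 -0.3647  0.0234]
298 [161, 79, 28] [ 0.4724 -0.3656  0.0232]
300 [158, 81, 37] [ 0.472  -0.3661  0.0239]
302 [139, 106, 93] [ 0.4779 -0.3578  0.0449]
304 [132, 128, 124] [ 0.4781 -0.3574  0.0473]
306 [133, 131, 127] [ 0.4783 -0.357   0.0499]
308 [133, 131, 127] [ 0.4779 -0.3575  0.0502]
310 [134, 131, 128] [ 0.4781 -0.3572  0.0523]
[ 0.46997392 -0.36424772  0.01805168] [ 0.0663937  -0.24191096 -0.2347056 ]
```

Request:
{"op": "jog_arm", "data": {
  "plan": [
    {"claw": 1.0,"x": 0.0,"y": 0.0,"z": 0.01,"rx": 0.0,"ry": 0.0,"rz": 0.0},
    {"claw": 1.0,"x": 0.0,"y": 0.0,"z": 0.02,"rx": 0.0,"ry": 0.0,"rz": 0.0},
    {"claw": 1.0,"x": 0.0,"y": 0.0,"z": 0.025,"rx": 0.0,"ry": 0.0,"rz": 0.0},
    {"claw": 1.0,"x": 0.0,"y": 0.0,"z": 0.025,"rx": 0.0,"ry": 0.0,"rz": 0.0}
  ]
}}

```text
time: 3.47
tool_pos: [0.4699, -0.3642, 0.0104]
tcp_rot: [[0.619, 0.786, -0.001], [0.786, -0.619, 0.001], [-0.0, -0.001, -1.0]]
force: [0.9, 0.1, -0.1]
grip_width: 0.0001
grasp_force: 0.0
```

```bash
python3 - <<'E'
from h import *
s=r.snapshot("wrist");W=pts(s)
m=blue(s["image"]);print("piece z",np.nanmedian(W[m][:,2]))
for v in range(294,306,2): print(v,s["image"][v,330].tolist(),np.round(W[v,330],4))
st=r.get_state();print(st["tool_pos"],st["force"])
E
```

```text
piece z 0.02339836270655113
294 [161, 78, 25] [ 0.4759 -0.3608  0.0235]
296 [161, 80, 30] [ 0.4753 -0.3615  0.0235]
298 [160, 77, 24] [ 0.4746 -0.3625  0.0229]
300 [157, 80, 34] [ 0.4742 -0.363   0.0236]
302 [138, 106, 92] [ 0.4781 -0.3574  0.0382]
304 [132, 128, 125] [ 0.4781 -0.3573  0.0399]
[ 0.46994925 -0.36424577  0.01054666] [-0.27834488 -0.53731882  0.29399516]
```

Request:
{"op": "jog_arm", "data": {
  "plan": [
    {"claw": 1.0,"x": 0.0,"y": 0.0,"z": 0.012,"rx": 0.0,"ry": 0.0,"rz": 0.0},
    {"claw": 1.0,"x": 0.0,"y": 0.0,"z": 0.025,"rx": 0.0,"ry": 0.0,"rz": 0.0},
    {"claw": 1.0,"x": 0.0,"y": 0.0,"z": 0.025,"rx": 0.0,"ry": 0.0,"rz": 0.0}
  ]
}}

```text
time: 3.77
tool_pos: [0.4698, -0.3641, 0.0027]
tcp_rot: [[0.619, 0.785, -0.001], [0.785, -0.619, 0.001], [0.0, -0.001, -1.0]]
force: [-0.1, 0.1, -0.3]
grip_width: -0.0
grasp_force: 0.0
```

Request:
{"op": "jog_arm", "data": {
  "plan": [
    {"claw": 1.0,"x": 0.0,"y": 0.0,"z": 0.01,"rx": 0.0,"ry": 0.0,"rz": 0.0},
    {"claw": 1.0,"x": 0.0,"y": 0.0,"z": 0.01,"rx": 0.0,"ry": 0.0,"rz": 0.0}
  ]
}}

```text
time: 3.93
tool_pos: [0.4699, -0.3642, -0.0001]
tcp_rot: [[0.619, 0.785, -0.001], [0.785, -0.619, 0.0], [-0.0, -0.001, -1.0]]
force: [-0.2, 0.0, 0.2]
grip_width: -0.0
grasp_force: 0.0
```

Request:
{"op": "jog_arm", "data": {
  "plan": [
    {"claw": 1.0,"x": 0.0,"y": 0.0,"z": 0.007,"rx": 0.0,"ry": 0.0,"rz": 0.0},
    {"claw": 1.0,"x": 0.0,"y": 0.0,"z": 0.007,"rx": 0.0,"ry": 0.0,"rz": 0.0}
  ]
}}

```text
time: 4.1
tool_pos: [0.4702, -0.3644, -0.0006]
tcp_rot: [[0.619, 0.786, -0.0], [0.786, -0.619, 0.0], [0.0, -0.0, -1.0]]
force: [-3.2, 2.3, 12.7]
grip_width: 0.0003
grasp_force: 6.4
```

Contact: shut tips are 23 mm behind the reported TCP. Lift, open, and regrip lower accordingly.

Request:
{"op": "jog_arm", "data": {
  "plan": [
    {"claw": 1.0,"x": 0.0,"y": 0.0,"z": -0.05,"rx": 0.0,"ry": 0.0,"rz": 0.0},
    {"claw": 0.2,"x": 0.0,"y": 0.0,"z": -0.1,"rx": 0.0,"ry": 0.0,"rz": 0.0},
    {"claw": 0.2,"x": 0.0,"y": 0.0,"z": -0.1,"rx": 0.0,"ry": 0.0,"rz": 0.0},
    {"claw": 0.2,"x": 0.0,"y": 0.0,"z": -0.1,"rx": 0.0,"ry": 0.0,"rz": 0.0},
    {"claw": 0.2,"x": 0.0,"y": 0.0,"z": -0.1,"rx": 0.0,"ry": 0.0,"rz": 0.0},
    {"claw": 0.2,"x": 0.0,"y": 0.0,"z": -0.1,"rx": 0.0,"ry": 0.0,"rz": 0.0},
    {"claw": 0.2,"x": 0.0,"y": 0.0,"z": -0.1,"rx": 0.0,"ry": 0.0,"rz": 0.0},
    {"claw": 0.2,"x": 0.0,"y": 0.0,"z": -0.1,"rx": 0.0,"ry": 0.0,"rz": 0.0}
  ]
}}

```text
time: 4.77
tool_pos: [0.4698, -0.3641, 0.0276]
tcp_rot: [[0.619, 0.785, -0.001], [0.785, -0.619, 0.001], [0.0, -0.001, -1.0]]
force: [-0.2, -0.9, -0.8]
grip_width: 0.0687
grasp_force: 0.0
```

```bash
python3 - <<'E'
from h import *
s=r.snapshot("wrist");W=pts(s)
st=r.get_state();p=st["tool_pos"];R=np.array(st["tcp_rot"]);print(p,st["grip_width"],st["force"])
m=blue(s["image"]);m&=np.abs(W[...,2]-.023)<.006
x,e=fit_quad(s,m,np.array([.472,-.367,.023]),np.array([0,0,1.]),np.array([1.,0,0]),np.array([0,1.,0]))
c=np.array([.472+x[0],-.367+x[1],-.012]);print("centre",c,"ang",np.degrees(x[2]),"inset",x[3],"res",e,"shift",R.T@(c-p)/.3)
E
```

```text
[ 0.46992037 -0.36418161  0.02774645] 0.06827522844079699 [-0.82634455  0.85514859  0.21932672]
centre [ 0.47016209 -0.36400794 -0.012     ] ang -38.07413088260326 inset 0.000278719987489215 res 0.00031865109987182314 shift [0.00095022 0.00039734 0.13248786]
```

Piece unmoved and centred under the jaws.

Request:
{"op": "jog_arm", "data": {
  "plan": [
    {"claw": 0.2,"x": 0.001,"y": 0.0,"z": 0.07,"rx": 0.0,"ry": 0.0,"rz": 0.0},
    {"claw": 0.2,"x": 0.001,"y": 0.0,"z": 0.133,"rx": 0.0,"ry": 0.0,"rz": 0.0},
    {"claw": 0.2,"x": 0.001,"y": 0.0,"z": 0.133,"rx": 0.0,"ry": 0.0,"rz": 0.0},
    {"claw": 1.0,"x": 0.001,"y": 0.0,"z": 0.133,"rx": 0.0,"ry": 0.0,"rz": 0.0},
    {"claw": 1.0,"x": 0.001,"y": 0.0,"z": 0.133,"rx": 0.0,"ry": 0.0,"rz": 0.0},
    {"claw": 1.0,"x": 0.001,"y": 0.0,"z": 0.133,"rx": 0.0,"ry": 0.0,"rz": 0.0},
    {"claw": 1.0,"x": 0.001,"y": 0.0,"z": 0.133,"rx": 0.0,"ry": 0.0,"rz": 0.0},
    {"claw": 1.0,"x": 0.001,"y": 0.0,"z": 0.133,"rx": 0.0,"ry": 0.0,"rz": 0.0}
  ],
  "force": 60
}}

```text
time: 5.48
tool_pos: [0.4711, -0.3648, -0.0103]
tcp_rot: [[0.619, 0.785, 0.002], [0.785, -0.619, -0.001], [-0.0, 0.002, -1.0]]
force: [0.6, 0.1, 4.1]
grip_width: 0.0353
grasp_force: 60.4
```

```bash
python3 - <<'E'
from h import *
s=r.snapshot("wrist");W=pts(s);im=s["image"];cv2.imwrite("pics/w5.png",im)
st=r.get_state();print(st["time"],st["tool_pos"],st["grip_width"],st["grasp_force"],st["force"])
m=blue(im);print(np.nanmedian(W[m][:,2]))
x,e=fit_quad(s,m,np.array([.472,-.367,.023]),np.array([0,0,1.]),np.array([1.,0,0]),np.array([0,1.,0]));print(.472+x[0],-.367+x[1],np.degrees(x[2]),x[3],e)
E
```

```text
5.5333 [ 0.47113165 -0.36477723 -0.01037488] 0.035354922539403574 60.5859911441803 [ 0.20043241 -0.168084    5.96731097]
0.023425731879088585
0.4706360705759456 -0.36273322401455776 -37.0351729705844 -0.00023286570571339185 0.0006395260905148215
```

View pics/w5.png

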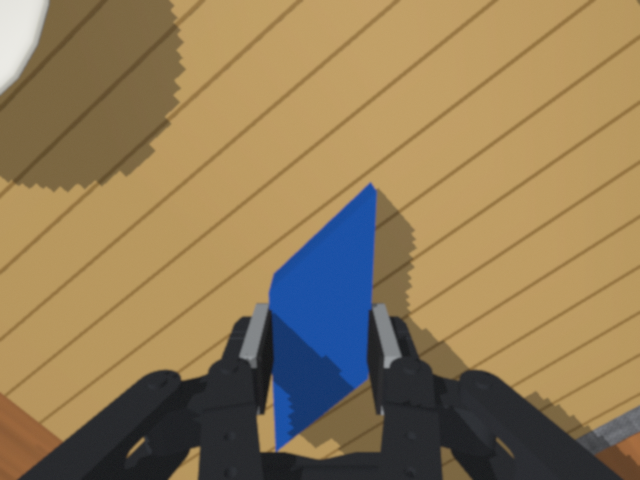

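The piece is held between the pads at about (320,330), jaws square on the long sides.

```bash
python3 - <<'E'
from h import *
s=r.snapshot("wrist");W=pts(s);im=s["image"]
for u in (256,262,266,376,382):
    for v in range(298,316,3): print(u,v,im[v,u].tolist(),np.round(W[v,u],4))
E
```

```text
256 298 [96, 152, 185] [ 0.4518 -0.3433  0.0035]
256 301 [96, 151, 183] [ 0.4508 -0.3444  0.0033]
256 304 [118, 136, 149] [ 0.4569 -0.3408  0.0184]
256 307 [135, 136, 136] [ 0.4577 -0.3407  0.0218]
256 310 [139, 137, 133] [ 0.4578 -0.341   0.0238]
256 313 [138, 135, 132] [ 0.4581 -0.3411  0.0262]
262 298 [97, 153, 186] [ 0.4538 -0.3449  0.0035]
262 301 [95, 149, 181] [ 0.4527 -0.346   0.0033]
262 304 [126, 129, 131] [ 0.4588 -0.3421  0.0186]
262 307 [138, 135, 131] [ 0.4591 -0.3423  0.0212]
262 310 [138, 135, 132] [ 0.4597 -0.3422  0.0241]
262 313 [137, 135, 131] [ 0.4601 -0.3423  0.0267]
266 298 [97, 152, 184] [ 0.4555 -0.3456  0.0045]
266 301 [99, 149, 181] [ 0.4543 -0.3469  0.0038]
266 304 [126, 130, 130] [ 0.4599 -0.3432  0.0184]
266 307 [135, 132, 129] [ 0.4604 -0.3431  0.0214]
266 310 [126, 123, 120] [ 0.4607 -0.3432  0.0239]
266 313 [104, 103, 101] [ 0.4607 -0.3436  0.0256]
376 298 [70, 106, 128] [ 0.4913 -0.3747  0.0032]
376 301 [71, 105, 126] [ 0.4906 -0.3754  0.0041]
376 304 [93, 95, 97] [ 0.493  -0.3686  0.0194]
376 307 [129, 127, 123] [ 0.4927 -0.3685  0.0215]
376 310 [138, 136, 133] [ 0.4925 -0.3683  0.0239]
376 313 [137, 134, 131] [ 0.4923 -0.3678  0.0267]
382 298 [70, 107, 128] [ 0.4934 -0.3758  0.0041]
382 301 [72, 106, 126] [ 0.4926 -0.377   0.0039]
382 304 [123, 124, 123] [ 0.4946 -0.3703  0.0187]
382 307 [137, 135, 131] [ 0.4945 -0.3697  0.0218]
382 310 [137, 134, 131] [ 0.4941 -0.3699  0.0235]
382 313 [138, 135, 131] [ 0.494  -0.3693  0.0263]
```

Request:
{"op": "jog_arm", "data": {
  "plan": [
    {"claw": 1.0,"x": 0.0,"y": 0.0,"z": -0.06,"rx": 0.0,"ry": 0.0,"rz": 0.0},
    {"claw": 1.0,"x": 0.0,"y": 0.0,"z": -0.19,"rx": 0.0,"ry": 0.0,"rz": 0.0},
    {"claw": 1.0,"x": 0.0,"y": 0.0,"z": -0.32,"rx": 0.0,"ry": 0.0,"rz": 0.0},
    {"claw": 1.0,"x": 0.0,"y": 0.0,"z": -0.45,"rx": 0.0,"ry": 0.0,"rz": 0.0},
    {"claw": 1.0,"x": 0.0,"y": 0.0,"z": -0.58,"rx": 0.0,"ry": 0.0,"rz": 0.0},
    {"claw": 1.0,"x": 0.0,"y": 0.0,"z": -0.7,"rx": 0.0,"ry": 0.0,"rz": 0.0},
    {"claw": 1.0,"x": 0.0,"y": 0.0,"z": -0.7,"rx": 0.0,"ry": 0.0,"rz": 0.0}
  ]
}}

```text
time: 6.17
tool_pos: [0.4738, -0.367, 0.2066]
tcp_rot: [[0.619, 0.785, 0.01], [0.785, -0.619, -0.008], [-0.0, 0.013, -1.0]]
force: [0.9, -0.5, -0.6]
grip_width: 0.0358
grasp_force: 60.2
```

```bash
python3 - <<'E'
from h import *
s=r.snapshot("wrist");W=pts(s);st=r.get_state();p=st["tool_pos"];R=np.array(st["tcp_rot"]);print(p,st["grip_width"],st["grasp_force"],R.round(3).tolist())
L=(W-p)@R
m=blue(s["image"])&(np.abs(L).max(-1)<.09)&(L[...,2]<0);z=np.nanmedian(L[m][:,2]);c,n,e=plane(L[m]);print(m.sum(),"top z in tool",z,"plane n",n,e)
x,e=fit_quad(s,m,p+R@np.array([0,0,z]),R[:,2],R[:,0],R[:,1]);print("in tool xy",x[:2],"ang of piece x in tool (y=90)",np.degrees(x[2]),x[3],e)
E
```

```text
[ 0.47257253 -0.36591179  0.20325588] 0.03548358311494108 60.22977948188782 [[0.619, 0.785, 0.007], [0.786, -0.619, -0.006], [-0.0, 0.009, -1.0]]
18088 top z in tool -0.0371699704037053 plane n [-0.00550694  0.00899724  0.99994436] 0.0007622168753486237
in tool xy [ 0.00143372 -0.00027824] ang of piece x in tool (y=90) -59.197347794322475 -0.0005568491360433927 0.0037703741274442543
```

```bash
cat >> h.py <<'E'
from scipy.spatial.transform import Rotation as Ro
EX=np.array([.88097,-.21346,.42228]);EY=np.array([.23549,.97188,0]);N=np.array([-.41041,.09944,.90646]);CUT=np.array([.60345,.19319,.09364])
RT=np.stack([EY,EX,-N],1)
def delta(p,R,pt,Rt=RT): return (np.array(R).T@(pt-p)/.3).round(4),(Ro.from_matrix(np.array(R).T@Rt).as_rotvec()/(np.pi/4)).round(4)
E
python3 - <<'E'
from h import *
t=dict(np.load("side0.npz"));W=t["W"];k=np.zeros((480,640),np.uint8);cv2.fillPoly(k,[np.array([[95,245],[215,180],[220,222],[112,282]])],1)
c,n,e=plane(W[k>0]);print("lid inner plane",c,n,e);d=c-CUT;print("rel ex,ey,n",d@EX,d@EY,d@N,"normal",n@EX,n@EY,n@N)
s=r.snapshot("wrist");W=pts(s);st=r.get_state();p=st["tool_pos"];R=np.array(st["tcp_rot"]);print(p,R.round(3).tolist())
L=(W-p)@R;m=blue(s["image"])&(np.abs(L[...,2]+.0336)<.003)&(np.abs(L[...,:2]).max(-1)<.09)
z=np.nanmedian(L[m][:,2]);print("z",z)
x,e=fit_quad(s,m,p+R@np.array([0,0,z]),R[:,2],R[:,0],R[:,1]);print(x,np.degrees(x[2]),e)
print(delta(p,R,CUT+N*.08))
E
```

```text
lid inner plane [0.64130881 0.1207382  0.21055059] [ 0.95746494 -0.23295338  0.17027508] 0.000889850610700238
rel ex,ey,n 0.09818704195114666 -0.061499081416495106 0.0832325334009537 normal 0.9651278818147836 -0.0009293088284622 -0.26177052143325885
[ 0.47114191 -0.36477874  0.20051935] [[0.619, 0.785, 0.003], [0.785, -0.619, -0.003], [-0.0, 0.004, -1.0]]
z -0.03618917462887536
[-7.22141147e-04 -6.28221052e-06 -1.03818005e+00  1.55286234e-03] -59.48333546917999 0.0038956009681076205
(array([ 1.6869, -0.9076,  0.1107]), array([-0.5413,  0.1204, -0.538 ]))
```

Request:
{"op": "jog_arm", "data": {
  "plan": [
    {"claw": 1.0,"x": 0.1,"y": -0.05,"z": 0.0,"rx": 0.0,"ry": 0.0,"rz": -0.1},
    {"claw": 1.0,"x": 0.22,"y": -0.12,"z": 0.0,"rx": -0.1,"ry": 0.02,"rz": -0.2},
    {"claw": 1.0,"x": 0.34,"y": -0.18,"z": 0.0,"rx": -0.2,"ry": 0.04,"rz": -0.3},
    {"claw": 1.0,"x": 0.46,"y": -0.25,"z": 0.0,"rx": -0.3,"ry": 0.07,"rz": -0.4},
    {"claw": 1.0,"x": 0.58,"y": -0.31,"z": 0.0,"rx": -0.4,"ry": 0.09,"rz": -0.48},
    {"claw": 1.0,"x": 0.7,"y": -0.38,"z": 0.0,"rx": -0.5,"ry": 0.11,"rz": -0.538},
    {"claw": 1.0,"x": 0.82,"y": -0.44,"z": 0.0,"rx": -0.541,"ry": 0.12,"rz": -0.538},
    {"claw": 1.0,"x": 0.94,"y": -0.5,"z": 0.0,"rx": -0.541,"ry": 0.12,"rz": -0.538}
  ]
}}

```text
time: 6.93
tool_pos: [0.523, -0.048, 0.1956]
tcp_rot: [[0.236, 0.884, 0.404], [0.972, -0.215, -0.097], [0.001, 0.415, -0.91]]
force: [0.3, -1.1, -0.1]
grip_width: 0.0359
grasp_force: 60.3
```

```bash
python3 - <<'E'
from h import *
st=r.get_state();p=st["tool_pos"];R=np.array(st["tcp_rot"]);print(p,st["grip_width"],delta(p,R,CUT+N*.08))
E
```

```text
[ 0.52299755 -0.0480323   0.19560814] 0.03586981558174071 (array([ 0.8445, -0.0791,  0.0732]), array([-0.0102, -0.0016, -0.0011]))
```

Request:
{"op": "jog_arm", "data": {
  "plan": [
    {"claw": 1.0,"x": 0.12,"y": -0.02,"z": 0.0,"rx": 0.0,"ry": 0.0,"rz": 0.0},
    {"claw": 1.0,"x": 0.24,"y": -0.03,"z": 0.0,"rx": 0.0,"ry": 0.0,"rz": 0.0},
    {"claw": 1.0,"x": 0.37,"y": -0.05,"z": 0.01,"rx": 0.0,"ry": 0.0,"rz": 0.0},
    {"claw": 1.0,"x": 0.5,"y": -0.06,"z": 0.03,"rx": 0.0,"ry": 0.0,"rz": 0.0},
    {"claw": 1.0,"x": 0.62,"y": -0.08,"z": 0.05,"rx": 0.0,"ry": 0.0,"rz": 0.0},
    {"claw": 1.0,"x": 0.74,"y": -0.08,"z": 0.07,"rx": 0.0,"ry": 0.0,"rz": 0.0},
    {"claw": 1.0,"x": 0.81,"y": -0.08,"z": 0.07,"rx": 0.0,"ry": 0.0,"rz": 0.0},
    {"claw": 1.0,"x": 0.84,"y": -0.08,"z": 0.07,"rx": 0.0,"ry": 0.0,"rz": 0.0}
  ]
}}

```text
time: 7.6
tool_pos: [0.5732, 0.2007, 0.1674]
tcp_rot: [[0.232, 0.884, 0.405], [0.973, -0.211, -0.097], [0.0, 0.416, -0.909]]
force: [0.6, 0.7, -1.2]
grip_width: 0.036
grasp_force: 60.3
```

Request:
{"op": "jog_arm", "data": {
  "plan": [
    {"claw": 1.0,"x": 0.0,"y": 0.0,"z": 0.0,"rx": 0.0,"ry": 0.0,"rz": 0.0},
    {"claw": 1.0,"x": 0.0,"y": 0.0,"z": 0.0,"rx": 0.0,"ry": 0.0,"rz": 0.0},
    {"claw": 1.0,"x": 0.0,"y": 0.0,"z": 0.0,"rx": 0.0,"ry": 0.0,"rz": 0.0},
    {"claw": 1.0,"x": 0.0,"y": 0.0,"z": 0.0,"rx": 0.0,"ry": 0.0,"rz": 0.0}
  ]
}}

```text
time: 7.93
tool_pos: [0.5731, 0.1963, 0.1694]
tcp_rot: [[0.237, 0.883, 0.406], [0.972, -0.216, -0.098], [0.001, 0.418, -0.909]]
force: [-0.3, -0.1, -0.5]
grip_width: 0.0355
grasp_force: 60.3
```

```bash
python3 - <<'E'
from h import *
s=r.snapshot("wrist");W=pts(s);im=s["image"];cv2.imwrite("pics/w6.png",im)
np.savez("w6.npz",W=W,**{k:s[k] for k in("image","K","T")})
st=r.get_state();p=st["tool_pos"];R=np.array(st["tcp_rot"]);print(p,st["grip_width"],delta(p,R,CUT+N*.08))
L=(W-p)@R;m=blue(im)&(np.abs(L[...,2]+.034)<.008)&(np.abs(L[...,:2]).max(-1)<.09)
c,n,e=plane(L[m]);print("top plane",c,n,e,m.sum())
x,e=fit_quad(s,m,p+R@c,-R[:,2],R[:,1],R[:,0]);print("tool y,x:",c[1]+x[0],c[0]+x[1],np.degrees(x[2]),x[3],e)
E
```

```text
[0.57336163 0.19639745 0.16961636] 0.0356780562895936 (array([ 0.0132, -0.0163,  0.0052]), array([-0.0057, -0.0003, -0.0025]))
top plane [ 0.00339421 -0.00101254 -0.03442272] [-8.47206813e-04 -1.06594840e-03  9.99999073e-01] 0.0005680911632814982 17918
tool y,x: -0.0017589423045235152 0.0006977603425297623 0.6365513668169449 -0.00015253497974746714 0.0004904181910829748
```

View pics/w6.png

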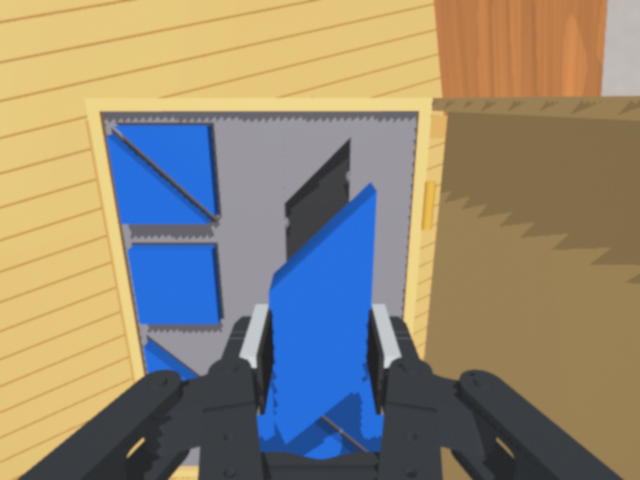

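The held piece (top corner (373,185)) hovers below-right of the dark cutout, whose visible end is at (286–350, 139–250). Both are in one view, so I'll fit the two against each other.

```bash
cat >> h.py <<'E'
def rel(s,st,verbose=True):
    from scipy.optimize import least_squares
    W=pts(s);im=s["image"];p=np.array(st["tool_pos"]);R=np.array(st["tcp_rot"]);L=(W-p)@R
    h=cv2.cvtColor(im,cv2.COLOR_BGR2HSV)
    # insert plane: grey area left/right of cutout
    k=np.zeros((480,640),bool);k[125:260,222:408]=1
    g=k&(h[...,1]<60)&(h[...,2]>90);c,n,e=plane(W[g]);
    d=k&(h[...,2]<75)&(h[...,1]<120)
    d=cv2.morphologyEx(d.astype(np.uint8),cv2.MORPH_OPEN,np.ones((3,3)))
    _,ct=quad(d);near=cv2.dilate(blue(im).astype(np.uint8),np.ones((13,13)))>0
    ct=np.array([q for q in ct if not near[q[1],q[0]]])
    o=c;P=ray_plane(s,ct,o,n)-o
    ex=R[:,1]-n*(R[:,1]@n);ex/=np.linalg.norm(ex);ey=np.cross(n,ex)
    P=np.c_[P@ex,P@ey];A=np.array([(-18.75,-56.25),(-18.75,18.75),(18.75,56.25),(18.75,-18.75)],np.float32)*10
    t0=np.array([(CUT-o)@ex,(CUT-o)@ey,0])
    def f(t):
        r2=np.array([[np.cos(t[2]),-np.sin(t[2])],[np.sin(t[2]),np.cos(t[2])]]);Q=(P-t[:2])@r2
        return np.array([cv2.pointPolygonTest(A,tuple(map(float,q*1e4)),True)/1e4 for q in Q])+.0012
    b=least_squares(f,t0,loss="soft_l1",f_scale=.001,diff_step=1e-4,x_scale=[.01,.01,.1])
    cut=o+b.x[0]*ex+b.x[1]*ey
    print("insert n",n.round(4),"in tool",(R.T@n).round(4),e,"npts",len(ct),"cut",cut.round(4),"in tool",((cut-p)@R).round(4),"ang",np.degrees(b.x[2]).round(2),"res",np.std(f(b.x)).round(5))
    return cut,n,L
E
python3 - <<'E'
from h import *
s=dict(np.load("w6.npz"));s["range_z"]=None
import h
h.pts=lambda t:t["W"]
cut,n,L=h.rel(s,r.get_state());print("old CUT off",((cut-CUT)@EX).round(4),((cut-CUT)@EY).round(4),((cut-CUT)@N).round(4))
E
```

```text
insert n [-0.4112  0.1008  0.9059] in tool [ 0.0014 -0.0057 -1.    ] 0.0006676344565155339 npts 157 cut [0.604  0.1912 0.0953] in tool [ 0.0021 -0.0029  0.0805] ang 2.05 res 0.00087
old CUT off 0.0016 -0.0018 0.001
```

```bash
python3 - <<'E'
from h import *
s=dict(np.load("w6.npz"));W=s["W"];im=s["image"];h=cv2.cvtColor(im,cv2.COLOR_BGR2HSV)
st=r.get_state();R=np.array(st["tcp_rot"]);p=st["tool_pos"];n=N;c=CUT+.001*N
sat=h[...,1].astype(int)
uv=[(u,v) for v in range(130,300,3) for u in [next((u for u in range(390,425) if sat[v,u]>60 and sat[v,u+1]>60),None)] if u]
uv2=[(u,v) for u in range(225,400,3) for v in [next((v for v in range(128,100,-1) if sat[v,u]>60 and sat[v-1,u]>60),None)] if v]
for q in(uv,uv2):
    P=ray_plane(s,q,c,n)-CUT;P=np.c_[P@EX,P@EY].astype(np.float32);l=cv2.fitLine(P,cv2.DIST_HUBER,0,.001,.001)[:,0];print(q[0],q[-1],l.round(4),np.degrees(np.arctan2(l[1],l[0])))
# cutout long edges directly
v_=h[...,2]
for nm,rows,rng in(("left",range(212,250,2),range(278,296)),("right",range(150,185,2),range(358,340,-1))):
    q=[(u,v) for v in rows for u in [next((u for u in rng if v_[v,u]<75),None)] if u]
    P=ray_plane(s,q,c,n)-CUT;P=np.c_[P@EX,P@EY].astype(np.float32);l=cv2.fitLine(P,cv2.DIST_HUBER,0,.001,.001)[:,0];print(nm,len(q),l.round(4),np.median(P[:,0]))
print("EX,EY in tool",(R.T@EX).round(4),(R.T@EY).round(4))
E
```

```text
(416, 130) (404, 298) [4.00e-04 1.00e+00 6.02e-02 1.19e-02] 89.97981
(225, 111) (399, 111) [ 1.     -0.0012  0.0081  0.0739] -0.06860724
left 19 [ 1.460e-02  9.999e-01 -1.770e-02  3.000e-04] -0.017851982
right 18 [0.1005 0.9949 0.0193 0.0416] 0.019813236
EX,EY in tool [ 0.002   1.     -0.0045] [ 1.e+00 -2.e-03  3.e-04]
```

```bash
sed -i 's/r2=np.array(.*;Q=(P-t\[:2\])@r2/Q=P-t[:2]/; s/t0=np.array(\[(CUT-o)@ex,(CUT-o)@ey,0\])/ex,ey=EX,EY;P=ray_plane(s,ct,o,n)-o;P=np.c_[P@ex,P@ey];t0=np.array([(CUT-o)@ex,(CUT-o)@ey])/; s/x_scale=\[.01,.01,.1\]/x_scale=[.01,.01]/; s/np.degrees(b.x\[2\]).round(2)/0/' h.py
python3 - <<'E'
from h import *
import h
s=dict(np.load("w6.npz"));pt=h.pts;h.pts=lambda t:t["W"];st=r.get_state()
cut,n,L=h.rel(s,st);print(((cut-CUT)@EX).round(4),((cut-CUT)@EY).round(4),((cut-CUT)@N).round(4))
# piece x-edges in tool above fingers: fit on rows<295 contour
m=blue(s["image"])&(np.abs(L[...,2]+.034)<.008)&(np.abs(L[...,:2]).max(-1)<.09);m[298:]=0
R=np.array(st["tcp_rot"]);p=st["tool_pos"];_,ct=quad(m);ct=ct[ct[:,1]<296]
P=(ray_plane(s,ct,p-R[:,2]*.0344,R[:,2])-p)@R
A=np.array([(-18.75,-56.25),(-18.75,18.75),(18.75,56.25),(18.75,-18.75)],np.float32)*10
from scipy.optimize import least_squares
def f(t):
    a=t[2];Q=(np.c_[P[:,1],P[:,0]]-t[:2])@np.array([[np.cos(a),-np.sin(a)],[np.sin(a),np.cos(a)]])
    return np.array([cv2.pointPolygonTest(A,tuple(map(float,q*1e4)),True)/1e4 for q in Q])-.0003
b=least_squares(f,[0,0,0],loss="soft_l1",f_scale=.001,diff_step=1e-4,x_scale=[.01,.01,.1]);print("piece tool y,x,ang",b.x[:2],np.degrees(b.x[2]),np.std(f(b.x)))
E
```

```text
insert n [-0.4112  0.1008  0.9059] in tool [ 0.0014 -0.0057 -1.    ] 0.0006676344565155339 npts 157 cut [0.6032 0.1917 0.0948] in tool [ 0.0024 -0.0039  0.0806] ang 0 res 0.00093
0.0006 -0.0015 0.001
piece tool y,x,ang [-0.00159663  0.0023341 ] 0.026369789906879406 0.00018160741454342858
```

```bash
cat >> h.py <<'E'
C2=CUT+.0006*EX-.001*EY+.001*N
def ptgt(h): return C2+.0016*EX-.0023*EY+N*(h-.0144)
E
python3 - <<'E'
from h import *
st=r.get_state()
for h in(.006,-.01): print(delta(st["tool_pos"],st["tcp_rot"],ptgt(h)))
E
```

```text
(array([ 0.0021, -0.0076,  0.2965]), array([-0.0057, -0.0003, -0.0025]))
(array([ 0.0021, -0.0074,  0.3498]), array([-0.0057, -0.0003, -0.0025]))
```

Request:
{"op": "jog_arm", "data": {
  "plan": [
    {"claw": 1.0,"x": 0.002,"y": -0.008,"z": 0.08,"rx": -0.006,"ry": 0.0,"rz": -0.002},
    {"claw": 1.0,"x": 0.002,"y": -0.008,"z": 0.16,"rx": -0.006,"ry": 0.0,"rz": -0.002},
    {"claw": 1.0,"x": 0.002,"y": -0.008,"z": 0.23,"rx": -0.006,"ry": 0.0,"rz": -0.002},
    {"claw": 1.0,"x": 0.002,"y": -0.008,"z": 0.27,"rx": -0.006,"ry": 0.0,"rz": -0.002},
    {"claw": 1.0,"x": 0.002,"y": -0.008,"z": 0.296,"rx": -0.006,"ry": 0.0,"rz": -0.002},
    {"claw": 1.0,"x": 0.002,"y": -0.008,"z": 0.296,"rx": -0.006,"ry": 0.0,"rz": -0.002},
    {"claw": 1.0,"x": 0.002,"y": -0.008,"z": 0.296,"rx": -0.006,"ry": 0.0,"rz": -0.002}
  ]
}}

```text
time: 8.57
tool_pos: [0.6079, 0.19, 0.0883]
tcp_rot: [[0.235, 0.881, 0.411], [0.972, -0.213, -0.099], [0.001, 0.423, -0.906]]
force: [0.2, 0.1, -0.8]
grip_width: 0.0351
grasp_force: 60.3
```

```bash
python3 - <<'E'
from h import *
st=r.get_state();print(st["tool_pos"],st["force"],delta(st["tool_pos"],st["tcp_rot"],ptgt(.006)))
s=r.snapshot("wrist");np.savez("w7.npz",W=pts(s),**{k:s[k] for k in("image","K","T")});cv2.imwrite("pics/w7.png",s["image"])
E
```

```text
[0.60793925 0.19003401 0.08829668] [ 0.17062236  0.09441843 -0.76230345] (array([-0.0043, -0.0006,  0.0013]), array([ 0.0008, -0.0013,  0.0006]))
```

View pics/w7.png

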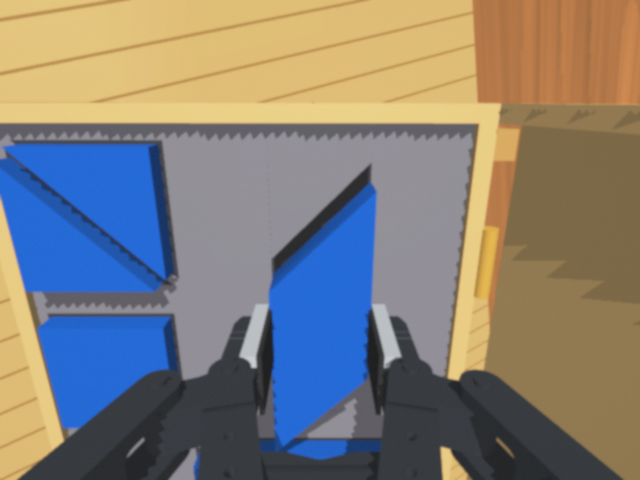

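```bash
python3 - <<'E'
from h import *
s=dict(np.load("w7.npz"));st=r.get_state()
h=cv2.cvtColor(s["image"],cv2.COLOR_BGR2HSV)
m=(h[...,2]<75)&(h[...,1]<120);k=np.zeros_like(m);k[150:285,262:376]=1;m&=k
P=ray_plane(s,quad(m)[1],C2,N)-C2;P=np.c_[P@EX,P@EY]*1e3
print("x range",P[:,0].min(),P[:,0].max()); sl=(P[:,1]-P[:,0]);print("slant y-x max",np.percentile(sl,[90,99]),"expect",37.5+1.6*2**.5)
p=st["tool_pos"];R=np.array(st["tcp_rot"]);pc=p+R@np.array([.0023,-.0016,-.0244]);print("piece centre rel",((pc-C2)@EX)*1e3,((pc-C2)@EY)*1e3,((pc-C2)@N)*1e3)
E
```

```text
x range -19.47768457247298 19.785572562896547
slant y-x max [39.34656891 39.434396  ] expect 39.762741699796955
piece centre rel 0.45960647991134285 1.5928559331611092 16.830333917663864
```

Request:
{"op": "jog_arm", "data": {
  "plan": [
    {"claw": 1.0,"x": -0.005,"y": -0.001,"z": 0.0,"rx": 0.0,"ry": 0.0,"rz": 0.0},
    {"claw": 1.0,"x": -0.005,"y": -0.001,"z": 0.01,"rx": 0.0,"ry": 0.0,"rz": 0.0},
    {"claw": 1.0,"x": -0.005,"y": -0.001,"z": 0.02,"rx": 0.0,"ry": 0.0,"rz": 0.0},
    {"claw": 1.0,"x": -0.005,"y": -0.001,"z": 0.03,"rx": 0.0,"ry": 0.0,"rz": 0.0},
    {"claw": 1.0,"x": -0.005,"y": -0.001,"z": 0.035,"rx": 0.0,"ry": 0.0,"rz": 0.0},
    {"claw": 1.0,"x": -0.005,"y": -0.001,"z": 0.035,"rx": 0.0,"ry": 0.0,"rz": 0.0}
  ]
}}

```text
time: 9.12
tool_pos: [0.6117, 0.1883, 0.0781]
tcp_rot: [[0.234, 0.881, 0.411], [0.972, -0.212, -0.098], [0.001, 0.423, -0.906]]
force: [-0.1, 1.5, -0.7]
grip_width: 0.0359
grasp_force: 60.3
```

Request:
{"op": "jog_arm", "data": {
  "plan": [
    {"claw": 1.0,"x": 0.0,"y": 0.0,"z": 0.008,"rx": 0.0,"ry": 0.0,"rz": 0.0},
    {"claw": 1.0,"x": 0.0,"y": 0.0,"z": 0.016,"rx": 0.0,"ry": 0.0,"rz": 0.0},
    {"claw": 1.0,"x": 0.0,"y": 0.0,"z": 0.021,"rx": 0.0,"ry": 0.0,"rz": 0.0},
    {"claw": 1.0,"x": 0.0,"y": 0.0,"z": 0.021,"rx": 0.0,"ry": 0.0,"rz": 0.0},
    {"claw": 1.0,"x": 0.0,"y": 0.0,"z": 0.021,"rx": 0.0,"ry": 0.0,"rz": 0.0}
  ]
}}

```text
time: 9.53
tool_pos: [0.6144, 0.1881, 0.0731]
tcp_rot: [[0.233, 0.881, 0.412], [0.973, -0.212, -0.097], [0.002, 0.424, -0.906]]
force: [-3.8, 2.9, 5.2]
grip_width: 0.0357
grasp_force: 61.1
```

```bash
cat >> h.py <<'E'
def where():
    st=r.get_state();p=st["tool_pos"];R=np.array(st["tcp_rot"]);pc=p+R@np.array([.0023,-.0016,-.0244])
    print(st["time"],"piece rel mm",(np.array([EX,EY,N])@(pc-C2)*1e3).round(2),"F ex,ey,n",(np.array([EX,EY,N])@st["force"]).round(1),st["grip_width"],delta(p,R,p)[1])
E
python3 -c "
from h import *
where()"
```

```text
9.5333 piece rel mm [-0.15  0.89 -0.18] F ex,ey,n [-1.8  1.9  6.6] 0.035671447519682216 [ 0.0019 -0.0034  0.0023]
```

Request:
{"op": "jog_arm", "data": {
  "plan": [
    {"claw": 1.0,"x": 0.0,"y": 0.0,"z": 0.005,"rx": 0.0,"ry": 0.0,"rz": 0.0},
    {"claw": 1.0,"x": 0.0,"y": 0.0,"z": 0.01,"rx": 0.0,"ry": 0.0,"rz": 0.0},
    {"claw": 1.0,"x": 0.0,"y": 0.0,"z": 0.01,"rx": 0.0,"ry": 0.0,"rz": 0.0},
    {"claw": 1.0,"x": 0.0,"y": 0.0,"z": 0.01,"rx": 0.0,"ry": 0.0,"rz": 0.0}
  ]
}}

```text
time: 9.87
tool_pos: [0.6146, 0.1881, 0.073]
tcp_rot: [[0.233, 0.88, 0.414], [0.972, -0.212, -0.098], [0.002, 0.425, -0.905]]
force: [-27.6, 5.9, 39.1]
grip_width: 0.0357
grasp_force: 65.6
```

```bash
python3 - <<'E'
from h import *
where();s=r.snapshot("wrist");W=pts(s);np.savez("w8.npz",W=W,**{k:s[k] for k in("image","K","T")});cv2.imwrite("pics/w8.png",s["image"])
D=W-C2;X,Y,Z=D@EX,D@EY,D@N
b=blue(s["image"]);ins=(abs(X)<.018)&(Y<X+.033)&(Y>0.012)&b
print("piece top over C2",np.nanmedian(Z[ins]),ins.sum());c,n,e=plane(W[ins]);print("piece n in case",n@EX,n@EY)
sq=b&(X<-.05)&(abs(Z-.01)<.01);print("seated tops",np.nanmedian(Z[sq]),sq.sum())
E
```

```text
9.8667 piece rel mm [-0.08  0.91 -0.35] F ex,ey,n [-9.1 -0.8 47.3] 0.03566135862635536 [ 0.0038 -0.0034  0.0019]
piece top over C2 0.010018419141998159 5505
piece n in case -0.0005792712801250223 0.0006849695126150036
seated tops 0.009764760655147227 35216
```

Force jumps to 47 N with no more travel, and the piece's top (10.0 mm) is level with the seated ones (9.8 mm): it is home. Release and back away.

Request:
{"op": "jog_arm", "data": {
  "plan": [
    {"claw": 1.0,"x": 0.0,"y": 0.0,"z": -0.014,"rx": 0.0,"ry": 0.0,"rz": 0.0},
    {"claw": 0.25,"x": 0.0,"y": 0.0,"z": -0.014,"rx": 0.0,"ry": 0.0,"rz": 0.0},
    {"claw": 0.25,"x": 0.0,"y": 0.0,"z": -0.014,"rx": 0.0,"ry": 0.0,"rz": 0.0},
    {"claw": 0.25,"x": 0.0,"y": 0.0,"z": -0.014,"rx": 0.0,"ry": 0.0,"rz": 0.0},
    {"claw": 0.25,"x": 0.0,"y": 0.0,"z": -0.1,"rx": 0.0,"ry": 0.0,"rz": 0.0},
    {"claw": 0.25,"x": 0.0,"y": 0.0,"z": -0.2,"rx": 0.0,"ry": 0.0,"rz": 0.0},
    {"claw": 0.25,"x": 0.0,"y": 0.0,"z": -0.3,"rx": 0.0,"ry": 0.0,"rz": 0.0},
    {"claw": 1.0,"x": 0.0,"y": 0.0,"z": -0.33,"rx": 0.0,"ry": 0.0,"rz": 0.0}
  ]
}}

```text
time: 10.58
tool_pos: [0.575, 0.1973, 0.1624]
tcp_rot: [[0.234, 0.88, 0.414], [0.972, -0.213, -0.097], [0.003, 0.425, -0.905]]
force: [0.7, 0.9, 0.1]
grip_width: 0.0534
grasp_force: 0.0
```

```bash
python3 - <<'E'
from h import *
st=r.get_state();p=np.array(st["tool_pos"]);R=np.array(st["tcp_rot"]);print(st["time"],p,st["q"],st["force"])
s=r.snapshot("wrist");W=pts(s);D=W-C2;X,Y,Z=D@EX,D@EY,D@N;b=blue(s["image"])
ins=(abs(X)<.018)&(Y<X+.033)&(Y>X-.033)&b;print("piece top",np.nanmedian(Z[ins]),ins.sum());sq=b&(X<-.05)&(abs(Z-.01)<.01);print("seated",np.nanmedian(Z[sq]))
m=ins|(b&(abs(X)<.025)&(abs(Y)<.06)&(abs(Z-.01)<.004));print("x,y of piece",np.nanmedian(X[m]),np.nanmedian(Y[m]))
# lid geometry
t=dict(np.load("side0.npz"));k=np.zeros((480,640),np.uint8);cv2.fillPoly(k,[np.array([[95,245],[215,180],[220,222],[112,282]])],1)
c,n,e=plane(t["W"][k>0]);print("lid inner: ex at n=0:",((c-C2)@EX)+((c-C2)@N)*(n@N)/(n@EX),"angle",np.arccos(np.clip(n@N,-1,1)))
lid=(np.abs((t["W"]-c)@n)<.012);D=t["W"]-C2;L=lid&(D@N>.0);print("ey range",np.nanpercentile((D@EY)[L],[1,99]),"n max",np.nanpercentile((D@N)[L],99))
E
```

```text
10.5833 [0.57503191 0.19731887 0.16241871] [ 0.45487092  0.34833367  1.96644903 -0.54518886  0.54512041  1.12204304] [0.68368956 0.85758925 0.0522844 ]
piece top 0.014213759948770804 6374
seated 0.00984624804566854
x,y of piece 0.0009019799479796633 0.0025383970852459014
lid inner: ex at n=0: 0.07528321676032197 angle 1.8356525643989654
ey range [-0.91188115  0.08088973] n max 0.1983893883948447
```

```bash
python3 - <<'E'
from h import *
s=r.snapshot("wrist");W=pts(s);D=W-C2;X,Y,Z=D@EX,D@EY,D@N;b=blue(s["image"])
where();cv2.imwrite("pics/w9.png",s["image"])
ins=(abs(X)<.018)&(Y<X+.033)&(Y>X-.033)&b;c,n,e=plane(W[ins]);print("top",np.nanmedian(Z[ins]),"n",n@EX,n@EY,e)
for y0 in np.arange(-.045,.05,.015):
    print(y0,[None if (q:=ins&(abs(Y-y0)<.004)&(abs(X-x0)<.004)).sum()<5 else round(float(np.nanmedian(Z[q]))*1e3,1) for x0 in(-.013,-.005,.005,.013)])
E
```

```text
10.6833 piece rel mm [ 0.75  0.59 96.55] F ex,ey,n [ 0.4  0.7 -0.4] 0.03842131059170184 [ 0.0039 -0.0041  0.0004]
top 0.014225230717849285 n 0.9422378212709709 -0.31096869109251146 0.003656756908659012
-0.045 [14.2, None, None, None]
-0.03 [14.2, 14.1, 14.0, None]
-0.015 [14.3, 14.2, 14.1, 13.8]
0.0 [14.4, 14.2, 14.1, 13.9]
0.015 [14.6, 14.4, 14.3, 14.2]
0.03 [None, 14.6, 14.4, 14.2]
0.045 [None, None, None, 14.3]
```

View pics/w9.png

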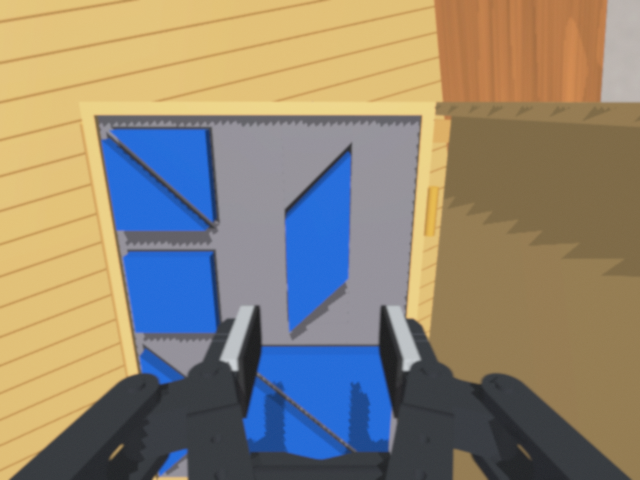

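The piece is in the cutout, parallel, but stands about 4 mm proud (14.2 vs 9.8 mm): it was drawn back while letting go. I'll press it with the shut fingers.

```bash
python3 - <<'E'
from h import *
st=r.get_state();print(delta(st["tool_pos"],st["tcp_rot"],C2-.0042*N),delta(st["tool_pos"],st["tcp_rot"],C2-.0134*N)[0])
E
```

```text
(array([ 0.0046, -0.0089,  0.2545]), array([ 0.0039, -0.0041,  0.0004])) [ 0.0045 -0.009   0.2851]
```

Request:
{"op": "jog_arm", "data": {
  "plan": [
    {"claw": 1.0,"x": 0.005,"y": -0.009,"z": 0.05,"rx": 0.004,"ry": -0.004,"rz": 0.0},
    {"claw": 1.0,"x": 0.005,"y": -0.009,"z": 0.12,"rx": 0.004,"ry": -0.004,"rz": 0.0},
    {"claw": 1.0,"x": 0.005,"y": -0.009,"z": 0.19,"rx": 0.004,"ry": -0.004,"rz": 0.0},
    {"claw": 1.0,"x": 0.005,"y": -0.009,"z": 0.23,"rx": 0.004,"ry": -0.004,"rz": 0.0},
    {"claw": 1.0,"x": 0.005,"y": -0.009,"z": 0.254,"rx": 0.004,"ry": -0.004,"rz": 0.0},
    {"claw": 1.0,"x": 0.005,"y": -0.009,"z": 0.254,"rx": 0.004,"ry": -0.004,"rz": 0.0},
    {"claw": 1.0,"x": 0.005,"y": -0.009,"z": 0.262,"rx": 0.004,"ry": -0.004,"rz": 0.0},
    {"claw": 1.0,"x": 0.005,"y": -0.009,"z": 0.262,"rx": 0.004,"ry": -0.004,"rz": 0.0}
  ]
}}

```text
time: 11.35
tool_pos: [0.6052, 0.1911, 0.0874]
tcp_rot: [[0.235, 0.882, 0.408], [0.972, -0.213, -0.101], [-0.002, 0.42, -0.907]]
force: [-0.1, -0.3, 1.0]
grip_width: -0.0001
grasp_force: 0.0
```

Request:
{"op": "jog_arm", "data": {
  "plan": [
    {"claw": 1.0,"x": 0.0,"y": 0.0,"z": 0.007,"rx": 0.0,"ry": 0.0,"rz": 0.0},
    {"claw": 1.0,"x": 0.0,"y": 0.0,"z": 0.014,"rx": 0.0,"ry": 0.0,"rz": 0.0},
    {"claw": 1.0,"x": 0.0,"y": 0.0,"z": 0.021,"rx": 0.0,"ry": 0.0,"rz": 0.0},
    {"claw": 1.0,"x": 0.0,"y": 0.0,"z": 0.021,"rx": 0.0,"ry": 0.0,"rz": 0.0},
    {"claw": 1.0,"x": 0.0,"y": 0.0,"z": 0.021,"rx": 0.0,"ry": 0.0,"rz": 0.0}
  ]
}}

```text
time: 11.77
tool_pos: [0.6077, 0.1906, 0.082]
tcp_rot: [[0.235, 0.882, 0.408], [0.972, -0.213, -0.1], [-0.002, 0.42, -0.907]]
force: [0.2, 0.6, -0.0]
grip_width: 0.0
grasp_force: 0.0
```

```bash
cat >> h.py <<'E'
def tops():
    s=r.snapshot("wrist");W=pts(s);D=W-C2;X,Y,Z=D@EX,D@EY,D@N;b=blue(s["image"])
    ins=(abs(X)<.018)&(Y<X+.033)&(Y>X-.033)&b;sq=b&(X<-.05)&(abs(Z-.01)<.01);print("piece top",np.nanmedian(Z[ins]),np.nanpercentile(Z[ins],[5,95]),ins.sum(),"seated",np.nanmedian(Z[sq]))
    return s
E
python3 -c "
from h import *
where();tops()"
```

```text
11.7667 piece rel mm [-2.77  1.83 10.85] F ex,ey,n [ 0.1  0.6 -0. ] 4.047474015858364e-05 [-0.0025  0.0018  0.0013]
piece top 0.01044523425584257 [0.00937105 0.01149558] 6814 seated 0.009791486495308005
```

Request:
{"op": "jog_arm", "data": {
  "plan": [
    {"claw": 1.0,"x": 0.0,"y": 0.0,"z": 0.006,"rx": 0.0,"ry": 0.0,"rz": 0.0},
    {"claw": 1.0,"x": 0.0,"y": 0.0,"z": 0.009,"rx": 0.0,"ry": 0.0,"rz": 0.0},
    {"claw": 1.0,"x": 0.0,"y": 0.0,"z": 0.009,"rx": 0.0,"ry": 0.0,"rz": 0.0},
    {"claw": 1.0,"x": 0.0,"y": 0.0,"z": 0.009,"rx": 0.0,"ry": 0.0,"rz": 0.0}
  ]
}}

```text
time: 12.15
tool_pos: [0.608, 0.1903, 0.0808]
tcp_rot: [[0.236, 0.882, 0.409], [0.972, -0.213, -0.101], [-0.002, 0.421, -0.907]]
force: [-15.4, 1.7, 21.7]
grip_width: 0.0002
grasp_force: 13.2
```

```bash
python3 -c "
from h import *
where();tops()"
```

```text
12.15 piece rel mm [-2.96  1.63  9.57] F ex,ey,n [-4.7 -2.  26.2] 0.00018110505139983101 [-0.002   0.0023  0.001 ]
piece top 0.01004364920219858 [0.00909386 0.0110753 ] 6871 seated 0.009788490520176246
```

26 N against the floor and the top at 10.0 mm: home. Retreat, then plan the lid from behind with a vertical tool.

Request:
{"op": "jog_arm", "data": {
  "plan": [
    {"claw": 1.0,"x": 0.0,"y": 0.0,"z": -0.06,"rx": 0.0,"ry": 0.0,"rz": 0.0},
    {"claw": 1.0,"x": 0.0,"y": 0.0,"z": -0.18,"rx": 0.0,"ry": 0.0,"rz": 0.0},
    {"claw": 1.0,"x": 0.0,"y": 0.0,"z": -0.3,"rx": 0.0,"ry": 0.0,"rz": 0.0},
    {"claw": 1.0,"x": 0.0,"y": 0.0,"z": -0.42,"rx": 0.0,"ry": 0.0,"rz": -0.15},
    {"claw": 1.0,"x": 0.0,"y": 0.0,"z": -0.54,"rx": 0.0,"ry": 0.0,"rz": -0.3},
    {"claw": 1.0,"x": 0.0,"y": 0.0,"z": -0.66,"rx": 0.0,"ry": 0.0,"rz": -0.45},
    {"claw": 1.0,"x": 0.0,"y": 0.0,"z": -0.78,"rx": 0.0,"ry": 0.0,"rz": -0.6},
    {"claw": 1.0,"x": 0.0,"y": 0.0,"z": -0.84,"rx": 0.0,"ry": 0.0,"rz": -0.75}
  ]
}}

```text
time: 12.87
tool_pos: [0.5057, 0.2164, 0.3121]
tcp_rot: [[-0.299, 0.861, 0.412], [0.925, 0.368, -0.098], [-0.236, 0.351, -0.906]]
force: [0.8, 0.2, 0.8]
grip_width: -0.0001
grasp_force: 0.0
```

```bash
cat >> h.py <<'E'
EXh=np.array([.97188,-.23549,0]);UP=np.array([0,0,1.]);RL=np.stack([-EXh,-np.cross(UP,-EXh),-UP],1)
HX,HN,YC=.0665,.004,-.062
def tcp_lid(th,gap=0,rho=.175):
    """TCP with the fingertip's corner on the lid's outer face at angle th, gap out of it"""
    u=-EX*np.cos(th)+N*np.sin(th);o=N*np.cos(th)+EX*np.sin(th)
    q=C2+HX*EX+HN*N+YC*EY+rho*u+(.016+gap)*o
    return q+np.clip((th-.436)/.1,-1,1)*.011*EXh-.0234*UP
E
python3 - <<'E'
from h import *
tops();st=r.get_state();p=st["tool_pos"];R=st["tcp_rot"];print(p,np.round(st["q"],2),np.linalg.det(RL))
print("to over",delta(p,R,np.array([.55,.14,.36]),RL))
b=tcp_lid(1.835,.03);print("behind",b,"closed",tcp_lid(0))
E
```

```text
piece top 0.010134269860783425 [0.00881463 0.01148638] 2381 seated 0.00997677098341027
[0.50624121 0.21704277 0.31423638] [ 0.56  0.06  1.92 -0.4   0.88  0.41] 1.0000062745
to over (array([-0.3176,  0.0827, -0.0529]), array([ 0.2755,  0.5121, -1.2123]))
behind [0.67134473 0.11191537 0.28339349] closed [0.47424818 0.15967252 0.04371165]
```

Request:
{"op": "jog_arm", "data": {
  "plan": [
    {"claw": 1.0,"x": -0.08,"y": 0.02,"z": -0.02,"rx": 0.03,"ry": 0.06,"rz": -0.14},
    {"claw": 1.0,"x": -0.15,"y": 0.04,"z": -0.04,"rx": 0.06,"ry": 0.12,"rz": -0.28},
    {"claw": 1.0,"x": -0.22,"y": 0.06,"z": -0.06,"rx": 0.095,"ry": 0.18,"rz": -0.42},
    {"claw": 1.0,"x": -0.28,"y": 0.08,"z": -0.07,"rx": 0.13,"ry": 0.24,"rz": -0.56},
    {"claw": 1.0,"x": -0.326,"y": 0.095,"z": -0.083,"rx": 0.16,"ry": 0.3,"rz": -0.7},
    {"claw": 1.0,"x": -0.326,"y": 0.095,"z": -0.083,"rx": 0.19,"ry": 0.36,"rz": -0.84},
    {"claw": 1.0,"x": -0.326,"y": 0.095,"z": -0.083,"rx": 0.21,"ry": 0.4,"rz": -0.95},
    {"claw": 1.0,"x": -0.326,"y": 0.095,"z": -0.083,"rx": 0.21,"ry": 0.4,"rz": -0.95}
  ]
}}

```text
time: 13.58
tool_pos: [0.5496, 0.1367, 0.3633]
tcp_rot: [[-0.895, 0.436, 0.094], [0.439, 0.898, 0.017], [-0.077, 0.057, -0.995]]
force: [-0.1, 0.0, -0.2]
grip_width: 0.0002
grasp_force: 0.0
```

```bash
python3 - <<'E'
from h import *
st=r.get_state();p=st["tool_pos"];R=st["tcp_rot"];print(p,np.round(st["q"],2))
print("high behind",delta(p,R,np.array([.6713,.1119,.375]),RL))
E
```

```text
[0.54960972 0.13671669 0.36325376] [ 0.23  0.14  1.65 -0.    1.25 -0.89]
high behind (array([-0.4024,  0.1046, -0.0024]), array([ 0.0613,  0.1051, -0.2749]))
```

Request:
{"op": "jog_arm", "data": {
  "plan": [
    {"claw": 1.0,"x": -0.05,"y": 0.01,"z": -0.01,"rx": 0.03,"ry": 0.05,"rz": -0.14},
    {"claw": 1.0,"x": -0.15,"y": 0.04,"z": -0.01,"rx": 0.061,"ry": 0.105,"rz": -0.275},
    {"claw": 1.0,"x": -0.26,"y": 0.07,"z": -0.01,"rx": 0.061,"ry": 0.105,"rz": -0.275},
    {"claw": 1.0,"x": -0.36,"y": 0.095,"z": -0.005,"rx": 0.061,"ry": 0.105,"rz": -0.275},
    {"claw": 1.0,"x": -0.402,"y": 0.105,"z": -0.002,"rx": 0.061,"ry": 0.105,"rz": -0.275},
    {"claw": 1.0,"x": -0.402,"y": 0.105,"z": -0.002,"rx": 0.061,"ry": 0.105,"rz": -0.275},
    {"claw": 1.0,"x": -0.402,"y": 0.105,"z": -0.002,"rx": 0.061,"ry": 0.105,"rz": -0.275}
  ]
}}

```text
time: 14.17
tool_pos: [0.6706, 0.1124, 0.3736]
tcp_rot: [[-0.971, 0.24, -0.0], [0.24, 0.971, -0.0], [0.0, -0.0, -1.0]]
force: [0.3, 0.3, -0.7]
grip_width: -0.0003
grasp_force: 0.0
```

```bash
python3 - <<'E'
from h import *
st=r.get_state();p=st["tool_pos"];R=st["tcp_rot"];print(p)
b=tcp_lid(1.835,.03);print("behind",delta(p,R,b,RL))
s=r.snapshot("wrist");W=pts(s);D=W-C2;X,Y,Z=D@EX,D@EY,D@N
# lid front edge check: highest points near lid
m=(X>.08)&(X<.16)&(Z>.12)&(Z<.23);print("lid pts",m.sum(),"Z max",np.nanpercentile(Z[m],99),"X at top",np.nanmedian(X[m&(Z>.19)]),"Y",np.nanpercentile(Y[m],[1,99]))
E
```

```text
[0.67059833 0.11235382 0.37359529]
behind (array([-0.0028, -0.0008,  0.3007]), array([-0.0002, -0.0001, -0.0054]))
lid pts 16461 Z max 0.19892541555960397 X at top 0.1259134885968218 Y [-0.2007822   0.07913898]
```

Request:
{"op": "jog_arm", "data": {
  "plan": [
    {"claw": 1.0,"x": -0.003,"y": 0.0,"z": 0.08,"rx": 0.0,"ry": 0.0,"rz": -0.005},
    {"claw": 1.0,"x": -0.003,"y": 0.0,"z": 0.18,"rx": 0.0,"ry": 0.0,"rz": -0.005},
    {"claw": 1.0,"x": -0.003,"y": 0.0,"z": 0.27,"rx": 0.0,"ry": 0.0,"rz": -0.005},
    {"claw": 1.0,"x": -0.003,"y": 0.0,"z": 0.3,"rx": 0.0,"ry": 0.0,"rz": -0.005},
    {"claw": 1.0,"x": -0.003,"y": 0.0,"z": 0.3,"rx": 0.0,"ry": 0.0,"rz": -0.005}
  ]
}}

```text
time: 14.63
tool_pos: [0.6693, 0.1127, 0.2827]
tcp_rot: [[-0.972, 0.234, -0.003], [0.234, 0.972, -0.001], [0.003, -0.001, -1.0]]
force: [-0.8, 0.9, 0.6]
grip_width: -0.0
grasp_force: 0.0
```

```bash
python3 - <<'E'
from h import *
st=r.get_state();p=np.array(st["tool_pos"]);R=st["tcp_rot"];print(p,st["force"])
P=[tcp_lid(1.835,.012),tcp_lid(1.835,.003)]+[tcp_lid(t) for t in np.r_[1.82:-.01:-.06]]
base=p
for i in range(0,len(P),8):
    print(f"call {i//8}:",[ (round(float(d[0]),3),round(float(d[1]),3),round(float(d[2]),3)) for q in P[i:i+8] for d in [RL.T@(q-base)/.3]]);base=P[min(i+7,len(P)-1)]
E
```

```text
[0.66931536 0.11273733 0.28266802] [-0.75381071  0.91648792  0.64423528]
call 0: [(0.052, -0.001, 0.008), (0.081, -0.001, 0.013), (0.1, -0.001, 0.015), (0.135, -0.001, 0.02), (0.169, -0.001, 0.026), (0.204, -0.001, 0.035), (0.237, -0.001, 0.045), (0.27, -0.001, 0.058)]
call 1: [(0.032, -0.0, 0.015), (0.063, -0.0, 0.031), (0.093, -0.0, 0.049), (0.122, -0.0, 0.069), (0.15, -0.0, 0.091), (0.176, -0.0, 0.114), (0.201, -0.0, 0.139), (0.224, -0.0, 0.165)]
call 2: [(0.022, -0.0, 0.028), (0.042, -0.0, 0.057), (0.06, 0.0, 0.087), (0.076, 0.0, 0.118), (0.091, 0.0, 0.15), (0.103, 0.0, 0.183), (0.114, 0.0, 0.216), (0.122, 0.0, 0.25)]
call 3: [(0.02, 0.0, 0.035), (0.046, 0.0, 0.069), (0.07, 0.0, 0.104), (0.087, 0.0, 0.14), (0.085, 0.0, 0.175), (0.081, 0.0, 0.21), (0.075, 0.0, 0.244), (0.066, 0.0, 0.278)]
call 4: [(-0.01, 0.0, 0.034)]
```

Request:
{"op": "jog_arm", "data": {
  "plan": [
    {"claw": 1.0,"x": 0.05,"y": 0.0,"z": 0.008,"rx": 0.0,"ry": 0.0,"rz": 0.0},
    {"claw": 1.0,"x": 0.08,"y": 0.0,"z": 0.013,"rx": 0.0,"ry": 0.0,"rz": 0.0},
    {"claw": 1.0,"x": 0.1,"y": 0.0,"z": 0.015,"rx": 0.0,"ry": 0.0,"rz": 0.0},
    {"claw": 1.0,"x": 0.135,"y": 0.0,"z": 0.02,"rx": 0.0,"ry": 0.0,"rz": 0.0},
    {"claw": 1.0,"x": 0.169,"y": 0.0,"z": 0.026,"rx": 0.0,"ry": 0.0,"rz": 0.0},
    {"claw": 1.0,"x": 0.204,"y": 0.0,"z": 0.035,"rx": 0.0,"ry": 0.0,"rz": 0.0},
    {"claw": 1.0,"x": 0.237,"y": 0.0,"z": 0.045,"rx": 0.0,"ry": 0.0,"rz": 0.0},
    {"claw": 1.0,"x": 0.27,"y": 0.0,"z": 0.058,"rx": 0.0,"ry": 0.0,"rz": 0.0}
  ]
}}

```text
time: 15.3
tool_pos: [0.5923, 0.1319, 0.2679]
tcp_rot: [[-0.972, 0.234, 0.003], [0.234, 0.972, 0.001], [-0.003, 0.001, -1.0]]
force: [1.7, 0.4, 2.4]
grip_width: 0.0002
grasp_force: 1.1
```

Request:
{"op": "jog_arm", "data": {
  "plan": [
    {"claw": 1.0,"x": 0.032,"y": 0.0,"z": 0.015,"rx": 0.0,"ry": 0.0,"rz": 0.0},
    {"claw": 1.0,"x": 0.063,"y": 0.0,"z": 0.031,"rx": 0.0,"ry": 0.0,"rz": 0.0},
    {"claw": 1.0,"x": 0.093,"y": 0.0,"z": 0.049,"rx": 0.0,"ry": 0.0,"rz": 0.0},
    {"claw": 1.0,"x": 0.122,"y": 0.0,"z": 0.069,"rx": 0.0,"ry": 0.0,"rz": 0.0},
    {"claw": 1.0,"x": 0.15,"y": 0.0,"z": 0.091,"rx": 0.0,"ry": 0.0,"rz": 0.0},
    {"claw": 1.0,"x": 0.176,"y": 0.0,"z": 0.114,"rx": 0.0,"ry": 0.0,"rz": 0.0},
    {"claw": 1.0,"x": 0.201,"y": 0.0,"z": 0.139,"rx": 0.0,"ry": 0.0,"rz": 0.0},
    {"claw": 1.0,"x": 0.224,"y": 0.0,"z": 0.165,"rx": 0.0,"ry": 0.0,"rz": 0.0}
  ]
}}

```text
time: 15.97
tool_pos: [0.5269, 0.1475, 0.2171]
tcp_rot: [[-0.972, 0.234, 0.002], [0.234, 0.972, 0.0], [-0.002, 0.001, -1.0]]
force: [0.4, 1.3, 2.0]
grip_width: 0.0001
grasp_force: 0.8
```

```bash
cat >> h.py <<'E'
def lidang():
    s=r.snapshot("side");W=pts(s);D=W-C2;X,Y,Z=D@EX-HX,D@EY,D@N-HN;a=np.arctan2(Z,-X);rr=np.hypot(X,Z)
    h=cv2.cvtColor(s["image"],cv2.COLOR_BGR2HSV);m=(rr>.1)&(rr<.215)&(Y>-.2)&(Y<.08)&(Z>.012)&(a>0)&(h[...,0]>10)&(h[...,0]<30)
    print("lid angle approx",np.nanpercentile(a[m],[10,50,90]).round(3),m.sum());return s
E
python3 - <<'E'
from h import *
st=r.get_state();p=st["tool_pos"];print(p,"vs",tcp_lid(1.04),st["force"]);lidang()
E
```

```text
[0.52693803 0.14747672 0.21709463] vs [0.52521453 0.14732287 0.21567044] [0.43987808 1.31192357 2.03477865]
lid angle approx [1.081 1.146 1.197] 4292
```

Request:
{"op": "jog_arm", "data": {
  "plan": [
    {"claw": 1.0,"x": 0.022,"y": 0.0,"z": 0.028,"rx": 0.0,"ry": 0.0,"rz": 0.0},
    {"claw": 1.0,"x": 0.042,"y": 0.0,"z": 0.057,"rx": 0.0,"ry": 0.0,"rz": 0.0},
    {"claw": 1.0,"x": 0.06,"y": 0.0,"z": 0.087,"rx": 0.0,"ry": 0.0,"rz": 0.0},
    {"claw": 1.0,"x": 0.076,"y": 0.0,"z": 0.118,"rx": 0.0,"ry": 0.0,"rz": 0.0},
    {"claw": 1.0,"x": 0.091,"y": 0.0,"z": 0.15,"rx": 0.0,"ry": 0.0,"rz": 0.0},
    {"claw": 1.0,"x": 0.103,"y": 0.0,"z": 0.183,"rx": 0.0,"ry": 0.0,"rz": 0.0},
    {"claw": 1.0,"x": 0.114,"y": 0.0,"z": 0.216,"rx": 0.0,"ry": 0.0,"rz": 0.0},
    {"claw": 1.0,"x": 0.122,"y": 0.0,"z": 0.25,"rx": 0.0,"ry": 0.0,"rz": 0.0}
  ]
}}

```text
time: 16.68
tool_pos: [0.4919, 0.156, 0.1418]
tcp_rot: [[-0.972, 0.234, 0.002], [0.234, 0.972, 0.0], [-0.002, 0.001, -1.0]]
force: [-0.5, 0.4, 1.4]
grip_width: 0.0003
grasp_force: 0.6
```

Request:
{"op": "jog_arm", "data": {
  "plan": [
    {"claw": 1.0,"x": 0.015,"y": 0.0,"z": 0.035,"rx": 0.0,"ry": 0.0,"rz": 0.0},
    {"claw": 1.0,"x": 0.025,"y": 0.0,"z": 0.069,"rx": 0.0,"ry": 0.0,"rz": 0.0},
    {"claw": 1.0,"x": 0.035,"y": 0.0,"z": 0.104,"rx": 0.0,"ry": 0.0,"rz": 0.0},
    {"claw": 1.0,"x": 0.035,"y": 0.0,"z": 0.14,"rx": 0.0,"ry": 0.0,"rz": 0.0},
    {"claw": 1.0,"x": 0.035,"y": 0.0,"z": 0.17,"rx": 0.0,"ry": 0.0,"rz": 0.0},
    {"claw": 1.0,"x": 0.035,"y": 0.0,"z": 0.195,"rx": 0.0,"ry": 0.0,"rz": 0.0},
    {"claw": 1.0,"x": 0.035,"y": 0.0,"z": 0.215,"rx": 0.0,"ry": 0.0,"rz": 0.0},
    {"claw": 1.0,"x": 0.035,"y": 0.0,"z": 0.23,"rx": 0.0,"ry": 0.0,"rz": 0.0}
  ]
}}

```text
time: 17.35
tool_pos: [0.4825, 0.1583, 0.0731]
tcp_rot: [[-0.972, 0.234, 0.002], [0.234, 0.972, 0.0], [-0.002, 0.001, -1.0]]
force: [0.1, -0.2, 1.6]
grip_width: 0.0
grasp_force: 0.5
```

```bash
python3 - <<'E'
from h import *
st=r.get_state();p=st["tool_pos"];print(st["time"],p,st["force"]);lidang()
s=r.snapshot("wrist");W=pts(s);D=W-C2;X,Y,Z=D@EX,D@EY,D@N
m=(X<HX-.11)&(X>HX-.2)&(abs(Y-YC)<.12)&(Z<.08)&(Z>-.01);c,n,e=plane(D[m]@np.array([EX,EY,N]).T);print("lid plane c",c,"n",n,e,"angle",np.arctan2(n[0],n[2]))
E
```

```text
17.35 [0.48249194 0.1583381  0.07310065] [ 0.14927468 -0.19632981  1.61185625]
lid angle approx [0.233 0.26  0.688] 7832
lid plane c [-0.09849226 -0.06247541  0.04616882] n [ 1.54292275e-01 -5.53871836e-05  9.88025248e-01] 0.0006392740063310163 angle 0.15491111139296415
```

Request:
{"op": "jog_arm", "data": {
  "plan": [
    {"claw": 1.0,"x": 0.0,"y": 0.0,"z": 0.015,"rx": 0.0,"ry": 0.0,"rz": 0.0},
    {"claw": 1.0,"x": 0.0,"y": 0.0,"z": 0.03,"rx": 0.0,"ry": 0.0,"rz": 0.0},
    {"claw": 1.0,"x": 0.0,"y": 0.0,"z": 0.045,"rx": 0.0,"ry": 0.0,"rz": 0.0},
    {"claw": 1.0,"x": 0.0,"y": 0.0,"z": 0.058,"rx": 0.0,"ry": 0.0,"rz": 0.0},
    {"claw": 1.0,"x": 0.0,"y": 0.0,"z": 0.068,"rx": 0.0,"ry": 0.0,"rz": 0.0},
    {"claw": 1.0,"x": 0.0,"y": 0.0,"z": 0.075,"rx": 0.0,"ry": 0.0,"rz": 0.0},
    {"claw": 1.0,"x": 0.0,"y": 0.0,"z": 0.08,"rx": 0.0,"ry": 0.0,"rz": 0.0}
  ]
}}

```text
time: 18.03
tool_pos: [0.4824, 0.1584, 0.0496]
tcp_rot: [[-0.972, 0.234, 0.002], [0.234, 0.972, 0.0], [-0.002, 0.001, -1.0]]
force: [0.4, -0.1, 0.3]
grip_width: 0.0001
grasp_force: 0.5
```

```bash
cat >> h.py <<'E'
def lw():
    st=r.get_state();print(st["time"],st["tool_pos"],st["force"])
    s=r.snapshot("wrist");W=pts(s);D=W-C2;X,Y,Z=D@EX,D@EY,D@N
    m=(X<HX-.11)&(X>HX-.2)&(abs(Y-YC)<.12)&(Z<.08)&(Z>-.01);c,n,e=plane(D[m]@np.array([EX,EY,N]).T);print("c",c,"n",n,e,"angle",np.arctan2(n[0],n[2]))
E
python3 -c "
from h import *
lw()"
```

```text
18.0333 [0.4824014  0.1584004  0.04958793] [ 0.4272167  -0.08411846  0.33055237]
c [-0.10159086 -0.06282997  0.02453611] n [ 2.61530668e-02 -1.55192583e-05  9.99657950e-01] 0.000641632627415391 angle 0.026156049053765056
```

Request:
{"op": "jog_arm", "data": {
  "plan": [
    {"claw": 1.0,"x": 0.0,"y": 0.0,"z": 0.006,"rx": 0.0,"ry": 0.0,"rz": 0.0},
    {"claw": 1.0,"x": 0.0,"y": 0.0,"z": 0.012,"rx": 0.0,"ry": 0.0,"rz": 0.0},
    {"claw": 1.0,"x": 0.0,"y": 0.0,"z": 0.017,"rx": 0.0,"ry": 0.0,"rz": 0.0},
    {"claw": 1.0,"x": 0.0,"y": 0.0,"z": 0.02,"rx": 0.0,"ry": 0.0,"rz": 0.0},
    {"claw": 1.0,"x": 0.0,"y": 0.0,"z": 0.02,"rx": 0.0,"ry": 0.0,"rz": 0.0}
  ]
}}

```text
time: 18.5
tool_pos: [0.4827, 0.1585, 0.0443]
tcp_rot: [[-0.972, 0.234, 0.003], [0.234, 0.972, 0.0], [-0.002, 0.001, -1.0]]
force: [-1.4, -0.7, 7.5]
grip_width: -0.0001
grasp_force: 3.7
```

```bash
python3 -c "
from h import *
lw()"
```

```text
18.5 [0.48268367 0.15847538 0.04432976] [-1.44579139 -0.67996656  7.46604313]
c [-0.1129932  -0.06285866  0.0200817 ] n [-4.98711321e-03 -7.62197634e-05  9.99987561e-01] 0.0014677552560792765 angle -0.004987133898210252
```

Request:
{"op": "jog_arm", "data": {
  "plan": [
    {"claw": 1.0,"x": 0.0,"y": 0.0,"z": 0.003,"rx": 0.0,"ry": 0.0,"rz": 0.0},
    {"claw": 1.0,"x": 0.0,"y": 0.0,"z": 0.003,"rx": 0.0,"ry": 0.0,"rz": 0.0},
    {"claw": 1.0,"x": 0.0,"y": 0.0,"z": -0.03,"rx": 0.0,"ry": 0.0,"rz": 0.0},
    {"claw": 1.0,"x": 0.0,"y": 0.0,"z": -0.13,"rx": 0.0,"ry": 0.0,"rz": 0.0},
    {"claw": 1.0,"x": 0.0,"y": 0.0,"z": -0.25,"rx": 0.0,"ry": 0.0,"rz": 0.0},
    {"claw": 1.0,"x": 0.0,"y": 0.0,"z": -0.35,"rx": 0.0,"ry": 0.0,"rz": 0.0},
    {"claw": 1.0,"x": 0.0,"y": 0.0,"z": -0.35,"rx": 0.0,"ry": 0.0,"rz": 0.0},
    {"claw": 1.0,"x": 0.0,"y": 0.0,"z": -0.35,"rx": 0.0,"ry": 0.0,"rz": 0.0}
  ]
}}

```text
time: 19.22
tool_pos: [0.4835, 0.1588, 0.1508]
tcp_rot: [[-0.972, 0.234, 0.006], [0.234, 0.972, 0.002], [-0.006, 0.003, -1.0]]
force: [-0.0, -0.1, -0.4]
grip_width: 0.0003
grasp_force: 0.0
```

```bash
python3 - <<'E'
from h import *
lw();s=r.snapshot("side");t=r.snapshot("scene")
for n,q in(("side",s),("scene",t)):
    W=pts(q)
    for k in("dish","clip"):
        for b in r.boxes_of(q,k)[:1]: e=b["extent"];print(n,k,b["conf"],np.round(e))
cv2.imwrite("pics/end.png",s["image"])
E
```

```text
19.2167 [0.48351899 0.15879504 0.15081832] [-0.0289891  -0.13040475 -0.44244949]
c [-0.08952263 -0.06222156  0.01997543] n [-1.12029523e-03 -5.33817120e-05  9.99999371e-01] 0.0006846977060372601 angle -0.001120295468349094
side dish 0.96 [313. 218. 360. 255.]
side clip 0.77 [270. 188. 294. 216.]
scene dish 0.71 [286. 284. 337. 332.]
scene clip 0.95 [377. 319. 409. 349.]
```

View pics/end.png

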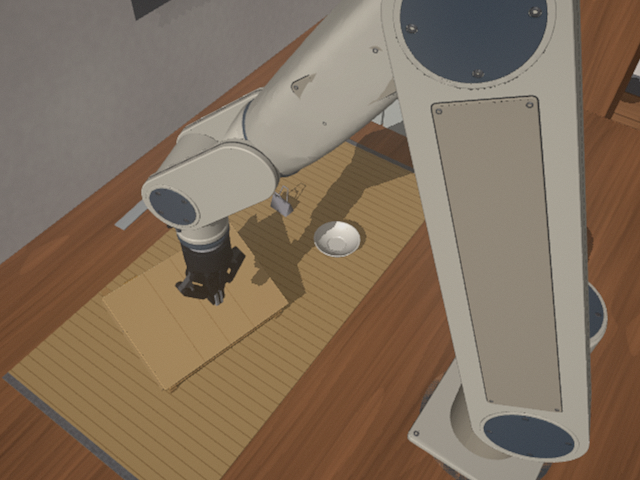

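The lid lies flat on the case (about (200,310)), its outer face 20 mm above the insert as it should be closed. The dish (337,238) and clip (282,204) are where they were, and the gripper is clear.

```bash
python3 -c "
from h import *
print(r.close_job())"
```

```text
the job is handed in; nothing more can be done
None
```

The parallelogram piece is pressed home, its top level with the seated pieces to about 0.2 mm, the lid is closed, and the dish and clip were left alone; I handed the job in at about 19 s.

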